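# Put the sharpening stone away behind its drop catch

### The arm

A 7-joint arm with a two-finger parallel gripper is mounted at the origin on the work surface. World frame = base frame: x ahead of the robot, y to its left, z up, the work surface at z = 0. Lengths are in m, angles in rad, forces in N, time in s.
With the tool pointing down it reaches from about 0.4 to 0.925 m from the base axis. Payload 4.1 kg.
Tool frame: the origin (TCP) lies at the centre of the arm's flange, where the gripper is bolted on; the fingertips stand 173 mm ahead of it and the grasp point (between the pads) lies 155 mm ahead of it; y points along the fingers, x is the direction in which the jaws open and shut, and the axes are right-handed (so a half turn about y gives the same grasp; the last joint's range is limited). The gripper opens to 85 mm and grips with 20 to 120 N. Pads are 22 mm wide; open, the fingers measure 114 mm over their backs; the gripper's body (76 mm by 85 mm) begins 54 mm behind the grasp point. The pads swing forward as they close: fully open they stand 13 mm farther back than shut.
Start: joints at [1.115, 0.398, 0.045, 1.537, -0.019, 1.207, -0.051], TCP at [0.227, -0.609, 0.405] pointing down, gripper open.
Joint ranges: [-2.82, 2.82], [-0.49, 2.23], [-1.37, 1.46], [0, 2.46], [-1.36, 4.5], [0.23, 2], [-2.94, 2.94]. Speed limits (rad/s): [2.57, 2.57, 3.14, 3.14, 3.14, 3.14, 3.14].

### API

Orientations are given as a rotation vector (axis times angle).
In Python, from bench import sense, capture, camera_params, hand_in gives the robot as it stands.
- The arm moves only by the tool servo_tool, never from a script. Its argument "targets" is a list of rows, each a list of 3 entries, a list of its own where there are three numbers: the turn, a rotation vector about the tool's x, y, z in degrees, then the shift along the tool's x, y, z in cm, then the gripper's target within -1 to 1 (fully open at 1, half-way at 0, shut at -1). In form: [[[wx, wy, wz], [dx, dy, dz], claw], ...]. A call has exactly 10 rows; each row shifts and turns the pose as measured when the row begins, along the tool's axes as they then stand; what a row does not reach is not made up. A row lasts 1/10 s, in which the tool goes at most 50 mm and 8.59 degrees, less where a joint would pass 70% of its speed; a pose out of reach is approached as far as the arm can. A call with a gripper value outside its range is refused whole. The fingers move at their own pace and stop on an object; "force" is the grip in N (left out, the last holds). Time passes only in rows, so rows that do not move let the fingers close, or fill a call up. It gives the time, the measured TCP pose, the force and the opening at its end, in the units of the state.
- sense(): the state, without advancing time (a new reading comes with each control period).
- capture(name): name is "scene" or "side" or "wrist"; returns (picture, depth): 420x560x3 uint8, red, green, blue; 420x560 float32, m along the optical axis (not along the pixel's ray), 0 where there is no reading.
- camera_params(name): a dict with "K" (3x3 intrinsics, pixels), "dist_coeffs" ([k1, k2, p1, p2, k3] as OpenCV has them; the pictures are not rectified), "R" (3x3) and "t" (3): a world point X has camera coordinates R X + t; the wrist camera has in their place "tool_from_camera" (4x4, takes a point from camera to tool coordinates, whose origin is the TCP and whose axes are the tool frame's). Camera axes: x right, y down, z forward; pixel columns grow to the right and rows downward; lengths in m; the calibration is good to about 2 mm. A picture is of the moment at which its call begins: read the wrist's pose just before it. camera_params takes no time and is no camera call.
- hand_in(): hands the job in, once; it reports no verdict.
The state is a dict: "time_s": time; "q": joint angles; "joint_vel": joint speeds; "tau": joint torques, N m; "position": TCP position; "tcp_rot": TCP orientation; "contact_force": force on the tool from outside, world axes, zero at the start; "ft_torque": the same for the moment, N m; "width": opening from 0.0 (shut) to 1.0 (fully open).
Only numpy, scipy, OpenCV 4.12 (cv2) and the standard library are available. Lean on these libraries where they do the work, as an engineer would, in place of code of your own. Each camera call takes 0.05 s, during which the arm holds its last target. There are 200 camera calls.

### The job

Put the grey sharpening stone away in its wooden holder: set it down flat on the open front end of the tray, then slide it in so that its own leading edge lifts the red catch, and press it gently on against the spring stop until the catch drops shut behind it. Let go and leave it lying flat in the tray, held by the closed catch. Set it down softly and never ram it in or lean on it hard (stay under 30 N while sliding and pressing), and leave the other things on the counter where they are.

Things in the scene. Friction and masses are not known exactly. Their poses are not given: they have to be found in the camera images.
- stone_center (a point): Centre of the loose sharpening stone: a grey slab on a pale wooden shoe of the same outline, one rigid block 100 mm long (its x), 50 mm wide (its y), 34 mm high (its z), about 0.3 kg. The point is 17 mm above its underside, half-way along and across. Both ends are alike. At the start it lies flat on the counter, to the left or right of the holder.
- holder: Wooden tray fixed to the counter, 350 x 84 mm. Origin on the counter on the tray's middle line; x runs along the tray from the open front end (-170 mm) to the back end (+180 mm), y across, z up. Floor 10 mm above the counter. Side guides 4 mm high, 54 mm apart from x = -50 mm back, flaring to 66 mm apart at the front end. It must not take more than 30 N from the sliding stone.
- tray_front (a point): Point on the tray floor, middle line, at holder x = -110 mm, where the centre of the stone goes when set down; it is then clear of the catch. Catch and spring stop sit on an aluminium carriage (50 mm wide, top at 40 mm) clamped within 15 mm either way of its middle place along x, other each time and not given: the end of the slide must be felt or watched.
- tray_catch (a point): Point on the tray floor at holder x = 0, under the catch's beak if the carriage is in its middle place. Red bar, 14 mm wide, on the middle line; hinge 135 mm further in, bar 50 to 57 mm above the counter (to 72 mm when on the stone: keep this free between the fingers). Beak tip 29 mm above the counter, upright back face at x = 0, front sloping up to 53 mm at x = -36 mm.
- tray_stop (a point): Point on the tray floor at holder x = 97 mm, under the face of the spring stop if the carriage is in its middle place. Black pad, 17 to 35 mm above the counter, gives way along x by 10 mm: 2 N at touch, 5 N at 4 mm, where the catch can fall behind the stone, 9 N at 10 mm, where it is solid. The stone's friction adds 1 to 4 N. Its spring pushes the stone back onto the fallen catch.
- catch (a joint): Angle of the red catch in rad: 0 = down (closed), about 0.11 while it rides on the stone's top, at most 0.7. A stone slid in on the tray (its top 44 mm above the counter) lifts it with its top edge, needing 1 or 2 N; it drops to 0 by its own weight once the stone's rear end is past the beak's back face. If the stone is let go before that, the spring pushes it back.
- stone: The same sharpening stone; this origin is the centre of its underside, axes as for the centre point.
- brush: Scrub brush, wooden block 110 x 45 mm, 44 mm high, bristles down; lies on the other side of the holder from the stone. Leave it. Origin at the centre of its underside.
- spray_bottle: Blue spray bottle, 74 mm across, 212 mm high, standing at the left. Leave it. Origin at the centre of its underside.
- tumbler: Glass tumbler, 72 mm across, 100 mm high, standing at the right. Leave it. Origin at the centre of its underside.
- wrench: Steel wrench, 180 mm long, lying at the back left. Leave it.
- plunger_cup: Red plastic plunger cup, 110 mm across, 65 mm high, at the back right. Leave it. Origin at the centre of its underside.
- jar: Amber glass jar, 64 mm across, 80 mm high, at the near left. Leave it. Origin at the centre of its underside.

How it is judged:
By the outcome, as a careful person would: the job done as asked, in the order asked, and still so for the second after the job is handed in, with the robot touching nothing.
It also fails if it takes over 70 s, if anything falls off the work surface, if the arm or the gripper's body presses on something with over 40 N, if the wrist force passes 120 N, or if a joint passes its speed limit or range.

## Working session

There is one attempt and no reset: what is moved stays moved. The work goes in short steps, Python scripts to look and compute and a tool call to move; the robot and the scene stay as the last step left them, time stands still between calls to the robot, and variables do not carry over. Pictures are saved under pics/ and viewed, about 8 in all and at most 12, crops included, and the job is handed in when it is done.

Besides the shell and the picture viewer there is one more tool, called after ">>>" as name([rows], argument=value, ...), one row to a line, values as JSON. servo_tool: Moves the arm, as the interface text tells. Its arguments: {"type":"object","properties":{"targets":{"type":"array","items":{"type":"array"}},"force":{"type":"number"}},"required":["targets"]}

```bash
mkdir -p pics; ls
cat > h.py <<'E'
import numpy as np, cv2
from bench import sense, capture, camera_params
from scipy.spatial.transform import Rotation as R
def grab(n,tag):
    s=sense(); im,d=capture(n); p=camera_params(n)
    cv2.imwrite(f'pics/{tag}.png',im[:,:,::-1]); np.savez(f'pics/{tag}.npz',im=im,d=d)
    K=np.array(p['K']);dc=np.array(p['dist_coeffs'])
    if 'R' in p: Rw=np.array(p['R']).T; t=-Rw@np.array(p['t'])
    else:
        T=np.array(p['tool_from_camera']);Rt=R.from_rotvec(s['tcp_rot']).as_matrix()
        Rw=Rt@T[:3,:3]; t=Rt@T[:3,3]+np.array(s['position'])
    h,w=d.shape; u,v=np.meshgrid(np.arange(w),np.arange(h))
    q=cv2.undistortPoints(np.stack([u,v],-1).reshape(-1,1,2).astype(float),K,dc).reshape(h,w,2)
    P=np.dstack([q,np.ones((h,w))])*d[...,None]
    return im,d,P@Rw.T+t,(K,dc,Rw,t)
E
python3 - <<'E'
from h import *
print(sense())
a=grab('scene','s0')[0];b=grab('side','d0')[0];
for n in('scene','side'):
    p=camera_params(n);print(n,-np.array(p['R']).T@np.array(p['t']))
cv2.imwrite('pics/c0.png',cv2.resize(np.vstack([a,b])[:,:,::-1],(800,1200))[:600] if 0 else cv2.resize(np.hstack([a,b])[:,:,::-1],(800,300)))
E
```

```text
pics
{'time_s': 0.0, 'q': array([ 1.11500496,  0.39917618,  0.04501152,  1.53789714, -0.01870767,
        1.20688297, -0.05069055]), 'joint_vel': array([-4.08807234e-05, -2.33554930e-03,  9.33537270e-04, -1.75377965e-03,
        1.21293673e-05, -2.37079276e-04,  8.07855846e-04]), 'tau': array([ 8.44391125e-04, -4.75120711e+01,  1.36529323e+00, -2.54218912e+01,
        1.15962364e-02,  9.46998858e-03, -1.34718553e-05]), 'position': array([ 0.22697376, -0.60876148,  0.40366527]), 'tcp_rot': array([-1.35614501,  0.94360704, -0.94086487]), 'contact_force': array([ 0.03828065, -0.28875379, -0.24999364]), 'ft_torque': array([0.03078752, 0.00726013, 0.02627851]), 'width': 0.9983684083013897}
scene [1.46462033 0.32212782 1.14404573]
side [0.24138611 1.28255382 0.7906389 ]
```

View pics/s0.png

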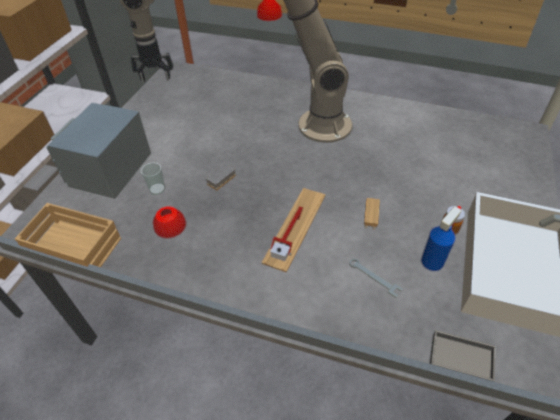

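View pics/d0.png

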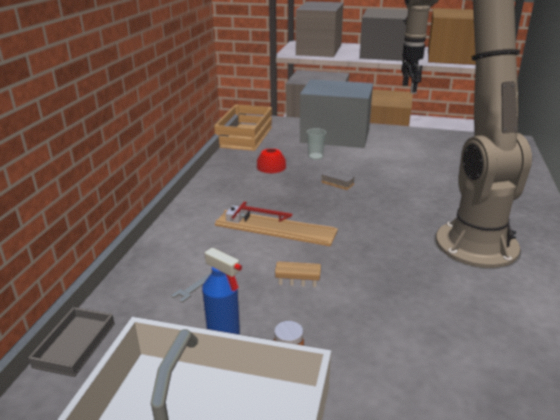

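The holder runs from its front end at scene (312,190) to its back at (277,265). The stone is at scene (221,178) and side (338,180), on the robot's right. The brush is at scene (372,212).

Run:
```python
from h import *
def rect(P):
    r=cv2.minAreaRect((P[:,:2]*1000).astype(np.float32)); return r
for n,bs,bh in(('scene',(195,155,250,200),(255,180,335,275)),('side',(310,165,365,200),(205,195,345,250))):
    im,d,P,_=grab(n,n+'1')
    for nm,b,zl,zh in(('stone',bs,.026,.045),('hold',bh,.006,.018)):
        p=P[b[1]:b[3],b[0]:b[2]].reshape(-1,3);c=im[b[1]:b[3],b[0]:b[2]].reshape(-1,3).astype(int)
        m=(p[:,2]>zl)&(p[:,2]<zh)
        if nm=='hold': m&=(c[:,0]-c[:,2]>50)&(c[:,0]-c[:,1]<90)
        q=p[m]; print(n,nm,m.sum(),np.median(q,0),rect(q), 'ground z',np.median(p[p[:,2]<.006,2]) if (p[:,2]<.006).any() else None)
```

```text
scene stone 298 [ 0.4354678  -0.27578978  0.03541477] ((428.41595458984375, -276.8536682128906), (55.46725845336914, 105.4419174194336), 70.08236694335938) ground z 0.001813711462075096
scene hold 1385 [0.55216975 0.05751714 0.01247987] ((565.6533813476562, 47.64937973022461), (83.22899627685547, 352.32421875), 85.08931732177734) ground z 0.0019306527884033198
side stone 269 [ 0.43010723 -0.27267216  0.03476106] ((429.6726989746094, -278.9502868652344), (59.959373474121094, 100.80651092529297), 69.6689224243164) ground z 0.001699919165780106
side hold 1669 [0.53010952 0.05885055 0.01124048] ((563.9176635742188, 51.16151428222656), (86.22679138183594, 349.2229309082031), 85.88607788085938) ground z 0.0011732570015116628
```

```bash
cat >> h.py <<'E'
def plan(pos,jaw,n=10,maxmm=45):
    """tool-frame step from present pose to pos with tool y down, jaw axis at angle jaw(deg)"""
    s=sense(); R0=R.from_rotvec(s['tcp_rot']); p0=np.array(s['position'])
    best=None
    for j in (jaw,jaw+180):
        a=np.radians(j); x=np.array([np.cos(a),np.sin(a),0]);y=np.array([0,0,-1.]);T=R.from_matrix(np.c_[x,y,np.cross(x,y)])
        w=(R0.inv()*T).as_rotvec(degrees=True)
        if best is None or np.linalg.norm(w)<np.linalg.norm(best[0]): best=(w,T)
    w=best[0]; e=np.array(pos)-p0
    print('t',s['time_s'],'pos',p0.round(4),'turn',w.round(2),'shift tool cm',(R0.inv().apply(e)*100).round(2),'width',s['width'].round(3),'F',np.round(s['contact_force'],2))
    if n>1:
        Rc=R0
        for k in range(n):
            print('  ',(w/n).round(2).tolist(),(Rc.inv().apply(e)*100/n).round(2).tolist()); Rc=Rc*R.from_rotvec(w/n,degrees=True)
E
python3 - <<'E'
from h import *
s=sense();print(R.from_rotvec(s['tcp_rot']).as_matrix().round(2));print(np.array(camera_params('wrist')['tool_from_camera']).round(3))
plan([.429,-.278,.36],70,10)
E
```

```text
[[ 0.35 -0.    0.94]
 [-0.94  0.    0.35]
 [-0.   -1.   -0.  ]]
[[ 1.    -0.001 -0.001  0.   ]
 [ 0.001 -0.297  0.955  0.03 ]
 [-0.001 -0.955 -0.297  0.076]
 [ 0.     0.     0.     1.   ]]Traceback (most recent call last):
  File "<stdin>", line 3, in <module>
  File "h.py", line 25, in plan
    print('t',s['time_s'],'pos',p0.round(4),'turn',w.round(2),'shift tool cm',(R0.inv().apply(e)*100).round(2),'width',s['width'].round(3),'F',np.round(s['contact_force'],2))
                                                                                                                       ^^^^^^^^^^^^^^^^
AttributeError: 'float' object has no attribute 'round'
```

```bash
sed -i "s/s\['width'\].round(3)/round(s['width'],3)/" h.py
python3 - <<'E'
from h import *
plan([.429,-.278,.36],70,10)
E
```

```text
t 0.2 pos [ 0.227  -0.6089  0.4041] turn [ 3.000e-02  4.045e+01 -6.000e-02] shift tool cm [-23.94   4.43  30.49] width 1.0 F [-0.25  0.45 -0.18]
   [0.0, 4.04, -0.01] [-2.39, 0.44, 3.05]
   [0.0, 4.04, -0.01] [-2.6, 0.44, 2.87]
   [0.0, 4.04, -0.01] [-2.8, 0.44, 2.68]
   [0.0, 4.04, -0.01] [-2.98, 0.44, 2.48]
   [0.0, 4.04, -0.01] [-3.15, 0.44, 2.26]
   [0.0, 4.04, -0.01] [-3.3, 0.44, 2.03]
   [0.0, 4.04, -0.01] [-3.44, 0.44, 1.8]
   [0.0, 4.04, -0.01] [-3.55, 0.44, 1.55]
   [0.0, 4.04, -0.01] [-3.65, 0.44, 1.29]
   [0.0, 4.04, -0.01] [-3.74, 0.44, 1.03]
```

>>> servo_tool([
  [[0, 4, 0], [-2.4, 0.4, 3.0], 1],
  [[0, 4, 0], [-2.6, 0.4, 2.9], 1],
  [[0, 4, 0], [-2.8, 0.4, 2.7], 1],
  [[0, 4, 0], [-3.0, 0.4, 2.5], 1],
  [[0, 4, 0], [-3.1, 0.4, 2.3], 1],
  [[0, 4, 0], [-3.3, 0.4, 2.0], 1],
  [[0, 4, 0], [-3.4, 0.4, 1.8], 1],
  [[0, 4, 0], [-3.5, 0.4, 1.5], 1],
  [[0, 4, 0], [-3.6, 0.4, 1.3], 1],
  [[0, 4, 0], [-3.7, 0.4, 1.0], 1],
], force=40)

```text
time_s: 1.2
position: [0.4341, -0.2761, 0.3602]
tcp_rot: [-1.006, 1.487, -1.488]
contact_force: [0.3, 0.0, -0.5]
width: 1.001
```

Run:
```python
from h import *
plan([.429,-.278,.36],70,1)
im,d,P,_=grab('wrist','w0')
m=(P[...,2]>.026)&(P[...,2]<.045)&(np.hypot(P[...,0]-.43,P[...,1]+.278)<.09)
print(m.sum(),np.median(P[m],0),cv2.minAreaRect((P[m][:,:2]*1000).astype(np.float32)))
```

```text
t 1.2 pos [ 0.4341 -0.2761  0.3602] turn [ 0.12 -2.04  0.21] shift tool cm [ 0.37  0.02 -0.4 ] width 1.001 F [ 0.31  0.03 -0.47]
5931 [ 0.43322609 -0.28197656  0.03433216] ((429.43804931640625, -280.9206848144531), (50.17580032348633, 100.20317077636719), 68.92611694335938)
```

View pics/w0.png

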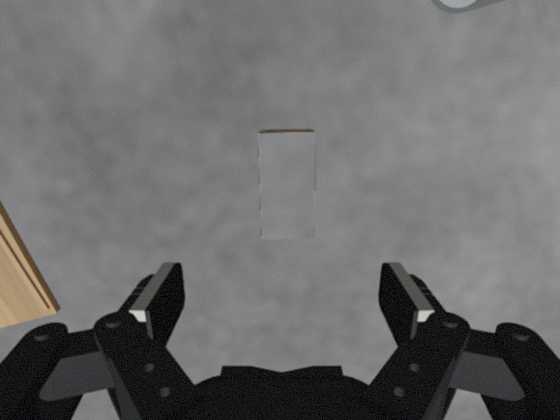

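The stone spans wrist pixels (260–315, 130–238), with its centre at (0.429, -0.281). Its top is 34 mm up and its long axis is at -21°. The side and scene views agree with this.

Run:
```python
from h import *
plan([.4294,-.281,.23],69,1)
```

```text
t 1.25 pos [ 0.4381 -0.2691  0.3595] turn [ 0.13 -0.58 -0.13] shift tool cm [ 1.45 12.95 -0.34] width 1.0 F [2.98 5.77 0.61]
```

>>> servo_tool([
  [[0, -0.6, 0], [0.7, 1.6, -0.2], 1],
  [[0, 0, 0], [0.7, 1.6, -0.2], 1],
  [[0, 0, 0], [0, 1.6, 0], 1],
  [[0, 0, 0], [0, 1.6, 0], 1],
  [[0, 0, 0], [0, 1.6, 0], 1],
  [[0, 0, 0], [0, 1.6, 0], 1],
  [[0, 0, 0], [0, 1.6, 0], 1],
  [[0, 0, 0], [0, 1.4, 0], 1],
  [[0, 0, 0], [0, 0, 0], 1],
  [[0, 0, 0], [0, 0, 0], 1],
])

```text
time_s: 2.25
position: [0.431, -0.2776, 0.2293]
tcp_rot: [-1.019, 1.466, -1.461]
contact_force: [0.1, 0.2, 0.0]
width: 0.999
```

Run:
```python
from h import *
im,d,P,_=grab('wrist','w1')
m=(P[...,2]>.026)&(P[...,2]<.045)&(np.hypot(P[...,0]-.43,P[...,1]+.278)<.07)&(d>.1)
print(m.sum(),np.median(P[m],0),cv2.minAreaRect((P[m][:,:2]*1000).astype(np.float32)))
plan([.4294,-.281,.182],69,1)
```

```text
16241 [ 0.43623319 -0.2827665   0.03437038] ((429.31109619140625, -280.9795837402344), (50.359169006347656, 100.43758392333984), 68.9072036743164)
t 2.3 pos [ 0.431  -0.2776  0.2294] turn [ 0.07  0.79 -0.17] shift tool cm [ 0.39  4.74 -0.03] width 0.998 F [-0.15  0.3  -0.76]
```

>>> servo_tool([
  [[0, 0.8, 0], [0.4, 0, 0], 1],
  [[0, 0, 0], [0, 0.8, 0], 1],
  [[0, 0, 0], [0, 0.8, 0], 1],
  [[0, 0, 0], [0, 0.8, 0], 1],
  [[0, 0, 0], [0, 0.8, 0], 1],
  [[0, 0, 0], [0, 0.8, 0], 1],
  [[0, 0, 0], [0, 0.7, 0], 1],
  [[0, 0, 0], [0, 0, 0], 1],
  [[0, 0, 0], [0, 0, 0], 1],
  [[0, 0, 0], [0, 0, 0], 1],
])

```text
time_s: 3.3
position: [0.4302, -0.282, 0.1797]
tcp_rot: [-1.009, 1.474, -1.474]
contact_force: [-0.2, -0.2, 0.6]
width: 1.002
```

Run:
```python
from h import *
plan([.4294,-.281,.182],69,1)
```

```text
t 3.3 pos [ 0.4302 -0.282   0.1797] turn [-0.08 -0.06 -0.15] shift tool cm [-0.07 -0.23 -0.11] width 1.002 F [-0.24 -0.17  0.58]
```

Good. Rise 3 mm and close; then see how the fingers hold it.

>>> servo_tool([
  [[0, 0, 0], [-0.1, -0.3, 0], 1],
  [[0, 0, 0], [0, 0, 0], 0.5],
  [[0, 0, 0], [0, 0, 0], 0.0],
  [[0, 0, 0], [0, 0, 0], -0.2],
  [[0, 0, 0], [0, 0, 0], -0.4],
  [[0, 0, 0], [0, 0, 0], -0.6],
  [[0, 0, 0], [0, 0, 0], -1],
  [[0, 0, 0], [0, 0, 0], -1],
  [[0, 0, 0], [0, 0, 0], -1],
  [[0, 0, 0], [0, 0, 0], -1],
], force=40)

```text
time_s: 4.3
position: [0.4312, -0.2815, 0.1844]
tcp_rot: [-1.008, 1.472, -1.476]
contact_force: [-0.5, -0.6, -0.2]
width: 0.575
```

Run:
```python
from h import *
plan([.4294,-.281,.182],69,1)
```

```text
t 4.3 pos [ 0.4312 -0.2815  0.1844] turn [-0.25 -0.07 -0.12] shift tool cm [ 0.02  0.24 -0.18] width 0.575 F [-0.53 -0.62 -0.17]
```

>>> servo_tool([
  [[0, 0, 0], [0, -0.5, 0], -1],
  [[0, 0, 0], [0, -1, 0], -1],
  [[0, 0, 0], [0, -1.5, 0], -1],
  [[0, 0, 0], [0, -2, 0], -1],
  [[0, 0, 0], [0, -2, 0], -1],
  [[0, 0, 0], [0, -2, 0], -1],
  [[0, 0, 0], [0, -2, 0], -1],
  [[0, 0, 0], [0, -2, 0], -1],
  [[0, 0, 0], [0, -1, 0], -1],
  [[0, 0, 0], [0, 0, 0], -1],
])

```text
time_s: 5.3
position: [0.4273, -0.2797, 0.3307]
tcp_rot: [-1.012, 1.48, -1.469]
contact_force: [0.5, -0.5, -3.8]
width: 0.571
```

Run:
```python
from h import *
plan([.45,.058,.34],85.5,20)
```

```text
t 5.3 pos [ 0.4273 -0.2797  0.3307] turn [  0.23 -16.56  -0.23] shift tool cm [-32.34  -0.77 -10.02] width 0.571 F [ 0.46 -0.48 -3.8 ]
   [0.01, -0.83, -0.01] [-1.62, -0.04, -0.5]
   [0.01, -0.83, -0.01] [-1.62, -0.04, -0.48]
   [0.01, -0.83, -0.01] [-1.63, -0.04, -0.45]
   [0.01, -0.83, -0.01] [-1.64, -0.04, -0.43]
   [0.01, -0.83, -0.01] [-1.64, -0.04, -0.41]
   [0.01, -0.83, -0.01] [-1.65, -0.04, -0.38]
   [0.01, -0.83, -0.01] [-1.65, -0.04, -0.36]
   [0.01, -0.83, -0.01] [-1.66, -0.04, -0.33]
   [0.01, -0.83, -0.01] [-1.66, -0.04, -0.31]
   [0.01, -0.83, -0.01] [-1.67, -0.04, -0.29]
   [0.01, -0.83, -0.01] [-1.67, -0.04, -0.26]
   [0.01, -0.83, -0.01] [-1.68, -0.04, -0.24]
   [0.01, -0.83, -0.01] [-1.68, -0.04, -0.21]
   [0.01, -0.83, -0.01] [-1.68, -0.04, -0.19]
   [0.01, -0.83, -0.01] [-1.68, -0.04, -0.17]
   [0.01, -0.83, -0.01] [-1.69, -0.04, -0.14]
   [0.01, -0.83, -0.01] [-1.69, -0.05, -0.12]
   [0.01, -0.83, -0.01] [-1.69, -0.05, -0.09]
   [0.01, -0.83, -0.01] [-1.69, -0.05, -0.07]
   [0.01, -0.83, -0.01] [-1.69, -0.05, -0.04]
```

>>> servo_tool([
  [[0, -0.8, 0], [-1.0, 0, -0.3], -1],
  [[0, -1, 0], [-2.0, 0, -0.6], -1],
  [[0, -1, 0], [-2.5, 0, -0.7], -1],
  [[0, -1, 0], [-2.5, 0, -0.7], -1],
  [[0, -1, 0], [-2.5, 0, -0.6], -1],
  [[0, -1, 0], [-2.5, 0, -0.6], -1],
  [[0, -1, 0], [-2.5, 0, -0.5], -1],
  [[0, -1, 0], [-2.5, 0, -0.4], -1],
  [[0, -1, 0], [-2.5, 0, -0.4], -1],
  [[0, -1, 0], [-2.5, 0, -0.4], -1],
])

```text
time_s: 6.3
position: [0.4333, -0.0222, 0.3224]
tcp_rot: [-1.132, 1.364, -1.318]
contact_force: [0.5, 0.1, -3.5]
width: 0.578
```

>>> servo_tool([
  [[0, -1, 0], [-2.3, 0, -0.3], -1],
  [[0, -1, 0], [-2.0, 0, -0.3], -1],
  [[0, -1, 0], [-1.5, 0, -0.2], -1],
  [[0, -1, 0], [-1.0, 0, -0.2], -1],
  [[0, -1, 0], [-0.5, 0, 0], -1],
  [[0, -1, 0], [0, 0, 0], -1],
  [[0, 0, 0], [0, 0, 0], -1],
  [[0, 0, 0], [0, 0, 0], -1],
  [[0, 0, 0], [0, 0, 0], -1],
  [[0, 0, 0], [0, 0, 0], -1],
])

```text
time_s: 7.3
position: [0.428, 0.0618, 0.3189]
tcp_rot: [-1.203, 1.281, -1.222]
contact_force: [0.5, -1.0, -4.0]
width: 0.582
```

Run:
```python
from h import *
plan([.45,.058,.34],85.5,1)
im,d,P,_=grab('wrist','w2')
```

```text
t 7.3 pos [0.428  0.0618 0.3189] turn [ 2.15  1.49 -0.56] shift tool cm [ 0.24 -2.2   2.13] width 0.582 F [ 0.52 -1.   -3.98]
```

View pics/w2.png

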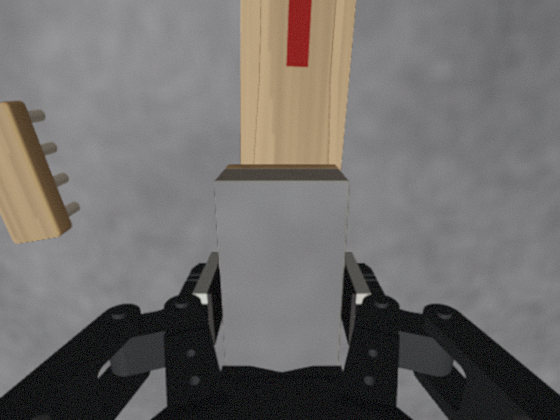

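The stone is gripped squarely at pixels (215–348, 180–365). The tray edges are at columns 242 and 355, and the red nose is at (298,66). The tool is tilted about 2°. Next I'll measure the tray and the held stone.

```bash
cat >> h.py <<'E'
def hold(im,d,P,xmin=.40):
    c=im.astype(int)
    w=(c[...,0]-c[...,2]>40)&(c[...,0]-c[...,1]<90)&(P[...,2]>.004)&(P[...,2]<.02)&(abs(P[...,1]-.05)<.08)&(P[...,0]>xmin)&(d>.1)
    q=P[w]; xs=np.arange(q[:,0].min()+.005,q[:,0].max()-.005,.005); M=[]
    for x in xs:
        y=q[abs(q[:,0]-x)<.0025,1]
        if len(y)>30 and y.max()-y.min()>.07: M.append((x,(np.percentile(y,.5)+np.percentile(y,99.5))/2,y.max()-y.min()))
    M=np.array(M); f=np.polyfit(M[:,0],M[:,1],1)
    print('mid slope deg',np.degrees(np.arctan(f[0])).round(2),'y at .45',np.polyval(f,.45).round(4),'y at .6',np.polyval(f,.6).round(4),'n',len(M),'x',M[0,0].round(3),M[-1,0].round(3),'w',np.median(M[:,2]).round(4),'floor z',np.median(q[:,2]).round(4))
    r=(c[...,0]>110)&(c[...,1]<50)&(c[...,2]<60)&(d>.1)&(abs(P[...,1]-.05)<.06)&(P[...,2]<.1)
    if r.sum()>20: p=P[r]; print('red xmin',np.percentile(p[:,0],1).round(4),'y',np.median(p[:,1]).round(4),'z',np.percentile(p[:,2],[2,50,98]).round(4))
    return f
def stone(P,d,zc,pos,rad=.075):
    s=sense(); m=(abs(P[...,2]-zc)<.005)&(np.hypot(P[...,0]-pos[0],P[...,1]-pos[1])<rad)&(d>.05)
    p=P[m]; r=cv2.minAreaRect((p[:,:2]*1000).astype(np.float32)); A=np.c_[p[:,:2]-p[:,:2].mean(0),np.ones(len(p))]
    k=np.linalg.lstsq(A,p[:,2],rcond=None)[0]; print('stone',r,'z',k[2].round(4),'slope deg x,y',np.degrees(k[:2]).round(2)); return r
E
python3 - <<'E'
from h import *
im,d,P,_=grab('wrist','w3'); s=sense(); hold(im,d,P)
c=np.array(s['position'])+R.from_rotvec(s['tcp_rot']).apply([0,.155,0]);print('grasp pt',c)
q=P[200:360,235:330]; print(q[::40,::45].round(4).tolist())
stone(P,d,np.median(q[...,2]),c[:2])
im,d,P,_=grab('scene','s3');hold(im,d,P,.37)
im,d,P,_=grab('side','d3');hold(im,d,P,.37)
E
```

```text
mid slope deg -5.08 y at .45 0.0559 y at .6 0.0426 n 23 x 0.444 0.554 w 0.0834 floor z 0.0105
red xmin 0.5145 y 0.0484 z [0.055  0.0568 0.0583]
grasp pt [0.42233012 0.06388537 0.16398141]
[[[0.4636, 0.0784, 0.1685], [0.4624, 0.0619, 0.1675], [0.4614, 0.0452, 0.167]], [[0.4476, 0.0799, 0.169], [0.4461, 0.0628, 0.1675], [0.4452, 0.0455, 0.1675]], [[0.4303, 0.0816, 0.1696], [0.4288, 0.0637, 0.1684], [0.4287, 0.0458, 0.1696]], [[0.4109, 0.0836, 0.1696], [0.41, 0.0648, 0.1695], [0.4095, 0.046, 0.1699]]]
stone ((426.3128662109375, 63.406394958496094), (76.79122924804688, 87.79471588134766), 86.77030181884766) z 0.1686 slope deg x,y [-2.43  0.56]
mid slope deg -4.53 y at .45 0.0561 y at .6 0.0442 n 5 x 0.713 0.733 w 0.0797 floor z 0.0127
red xmin 0.5245 y 0.0463 z [0.0533 0.0589 0.0632]
mid slope deg -5.49 y at .45 0.0595 y at .6 0.0451 n 23 x 0.402 0.627 w 0.0804 floor z 0.0113
red xmin 0.5219 y 0.048 z [0.0506 0.0567 0.0602]
```

Run:
```python
from h import *
plan([.452,.056,.23],85,10)
```

```text
t 7.5 pos [0.428  0.0623 0.3189] turn [ 2.15  2.04 -0.56] shift tool cm [0.6  8.78 2.76] width 0.577 F [ 0.03  0.42 -3.93]
   [0.22, 0.2, -0.06] [0.06, 0.88, 0.28]
   [0.22, 0.2, -0.06] [0.06, 0.88, 0.27]
   [0.22, 0.2, -0.06] [0.06, 0.88, 0.27]
   [0.22, 0.2, -0.06] [0.05, 0.88, 0.27]
   [0.22, 0.2, -0.06] [0.05, 0.88, 0.26]
   [0.22, 0.2, -0.06] [0.05, 0.88, 0.26]
   [0.22, 0.2, -0.06] [0.05, 0.88, 0.26]
   [0.22, 0.2, -0.06] [0.05, 0.89, 0.25]
   [0.22, 0.2, -0.06] [0.05, 0.89, 0.25]
   [0.22, 0.2, -0.06] [0.04, 0.89, 0.25]
```

>>> servo_tool([
  [[0.5, 0.5, -0.1], [0.1, 0.5, 0.4], -1],
  [[0.5, 0.5, -0.1], [0.1, 1.2, 0.5], -1],
  [[0.5, 0.5, -0.2], [0.1, 1.5, 0.5], -1],
  [[0.5, 0.5, -0.2], [0.1, 1.5, 0.5], -1],
  [[0.1, 0, 0], [0.1, 1.5, 0.5], -1],
  [[0, 0, 0], [0.1, 1.4, 0.3], -1],
  [[0, 0, 0], [0, 1.0, 0], -1],
  [[0, 0, 0], [0, 0, 0], -1],
  [[0, 0, 0], [0, 0, 0], -1],
  [[0, 0, 0], [0, 0, 0], -1],
])

```text
time_s: 8.5
position: [0.457, 0.0543, 0.2284]
tcp_rot: [-1.161, 1.271, -1.279]
contact_force: [-0.5, -0.8, -4.2]
width: 0.579
```

Run:
```python
from h import *
im,d,P,_=grab('wrist','w4'); hold(im,d,P)
plan([.452,.056,.23],85,1)
im,d,P,_=grab('side','d4')
cv2.imwrite('pics/d4c.png',cv2.resize(im[150:270,200:400,::-1],(800,480),interpolation=cv2.INTER_CUBIC))
```

```text
mid slope deg -5.19 y at .45 0.056 y at .6 0.0424 n 26 x 0.451 0.576 w 0.0839 floor z 0.0106
red xmin 0.515 y 0.0475 z [0.0554 0.0568 0.0582]
t 8.55 pos [0.4571 0.0543 0.2286] turn [-0.37 -0.2   0.02] shift tool cm [-0.12 -0.15 -0.52] width 0.574 F [-0.87 -0.21 -3.81]
```

View pics/w4.png

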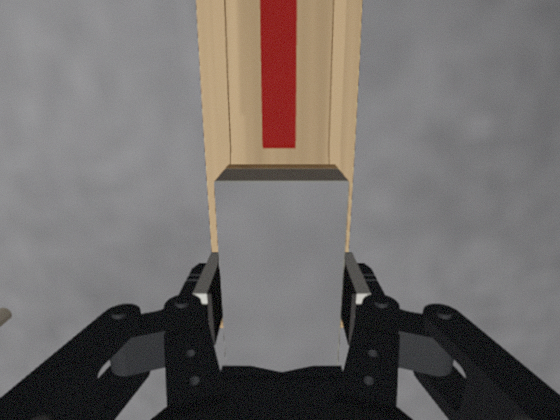

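The stone lines up with the tray (edges at columns 216–348, tray between 213 and 352 at its front). The red nose at (278,148) is clear ahead. I'll correct -5 mm along and descend to about 5 mm above the floor.

>>> servo_tool([
  [[-0.4, -0.2, 0], [-0.1, 0.2, -0.5], -1],
  [[0, 0, 0], [0, 0.5, 0], -1],
  [[0, 0, 0], [0, 0.5, 0], -1],
  [[0, 0, 0], [0, 0.5, 0], -1],
  [[0, 0, 0], [0, 0.4, 0], -1],
  [[0, 0, 0], [0, 0.3, 0], -1],
  [[0, 0, 0], [0, 0.2, 0], -1],
  [[0, 0, 0], [0, 0, 0], -1],
  [[0, 0, 0], [0, 0, 0], -1],
  [[0, 0, 0], [0, 0, 0], -1],
])

```text
time_s: 9.6
position: [0.4523, 0.056, 0.2012]
tcp_rot: [-1.166, 1.272, -1.274]
contact_force: [-0.7, -0.0, -4.4]
width: 0.576
```

Run:
```python
from h import *
plan([.452,.0558,.1944],85,1)
```

```text
t 9.6 pos [0.4523 0.056  0.2012] turn [-0.07  0.01 -0.  ] shift tool cm [ 0.02  0.68 -0.02] width 0.576 F [-0.72 -0.01 -4.45]
```

>>> servo_tool([
  [[0, 0, 0], [0, 0.1, 0], -1],
  [[0, 0, 0], [0, 0.1, 0], -1],
  [[0, 0, 0], [0, 0.1, 0], -1],
  [[0, 0, 0], [0, 0.1, 0], -1],
  [[0, 0, 0], [0, 0.1, 0], -1],
  [[0, 0, 0], [0, 0.05, 0], -1],
  [[0, 0, 0], [0, 0, 0], -1],
  [[0, 0, 0], [0, 0, 0], -1],
  [[0, 0, 0], [0, 0, 0], -1],
  [[0, 0, 0], [0, 0, 0], -1],
])

```text
time_s: 10.6
position: [0.4526, 0.056, 0.1957]
tcp_rot: [-1.165, 1.271, -1.274]
contact_force: [-0.7, -0.0, -4.4]
width: 0.572
```

Run:
```python
from h import *
plan([.452,.0558,.1944],85,1)
```

```text
t 10.6 pos [0.4526 0.056  0.1957] turn [-0.14  0.01 -0.02] shift tool cm [ 0.03  0.13 -0.06] width 0.572 F [-0.66 -0.02 -4.38]
```

>>> servo_tool([
  [[0, 0, 0], [0, 0.05, 0], -1],
  [[0, 0, 0], [0, 0, 0], -1],
  [[0, 0, 0], [0, 0.05, 0], -1],
  [[0, 0, 0], [0, 0, 0], -1],
  [[0, 0, 0], [0, 0.05, 0], -1],
  [[0, 0, 0], [0, 0, 0], -1],
  [[0, 0, 0], [0, 0, 0], -1],
  [[0, 0, 0], [0, 0, 0], -1],
  [[0, 0, 0], [0, 0, 0], -1],
  [[0, 0, 0], [0, 0, 0], -1],
])

```text
time_s: 11.6
position: [0.4526, 0.0561, 0.1944]
tcp_rot: [-1.165, 1.271, -1.274]
contact_force: [-1.1, -0.1, -3.0]
width: 0.577
```

>>> servo_tool([
  [[0, 0, 0], [0, 0.05, 0], -1],
  [[0, 0, 0], [0, 0, 0], -1],
  [[0, 0, 0], [0, 0.03, 0], -1],
  [[0, 0, 0], [0, 0, 0], -1],
  [[0, 0, 0], [0, 0, 0], -1],
  [[0, 0, 0], [0, 0, 0], -1],
  [[0, 0, 0], [0, 0, 0], -1],
  [[0, 0, 0], [0, 0, 0], -1],
  [[0, 0, 0], [0, 0, 0], -1],
  [[0, 0, 0], [0, 0, 0], -1],
])

```text
time_s: 12.6
position: [0.4527, 0.0562, 0.1944]
tcp_rot: [-1.165, 1.271, -1.275]
contact_force: [-1.4, -0.2, -0.3]
width: 0.577
```

>>> servo_tool([
  [[0, 0, 0], [0, 0, 0], 0.2],
  [[0, 0, 0], [0, 0, 0], 0.3],
  [[0, 0, 0], [0, 0, 0], 0.4],
  [[0, 0, 0], [0, 0, 0], 0.5],
  [[0, 0, 0], [0, 0, 0], 0.5],
  [[0, 0, 0], [0, 0, 0], 0.5],
  [[0, 0, 0], [0, 0, 0], 0.5],
  [[0, 0, 0], [0, 0, 0], 0.5],
  [[0, 0, 0], [0, 0, 0], 0.5],
  [[0, 0, 0], [0, 0, 0], 0.5],
])

```text
time_s: 13.6
position: [0.4543, 0.0565, 0.1951]
tcp_rot: [-1.161, 1.268, -1.276]
contact_force: [0.3, 0.6, -0.3]
width: 0.752
```

Run:
```python
from h import *
im,d,P,_=grab('wrist','w5'); f=hold(im,d,P)
plan([.452,.0558,.1944],85,1)
q=P[200:340,240:320].reshape(-1,3); print(np.median(q,0))
stone(P,d,.044,[.45,.056],.062)
im,d,P,_=grab('side','d5');stone(P,d,.045,[.45,.056],.07)
cv2.imwrite('pics/c5.png',np.vstack([cv2.imread('pics/w5.png')[:,:], ])); 
a=cv2.resize(cv2.imread('pics/w5.png'),(400,300)); b=cv2.resize(cv2.imread('pics/d5.png')[170:260,200:320],(400,300),interpolation=cv2.INTER_CUBIC); cv2.imwrite('pics/c5.png',np.hstack([a,b]))
```

```text
mid slope deg -5.57 y at .45 0.0564 y at .6 0.0418 n 33 x 0.405 0.565 w 0.0839 floor z 0.0107
red xmin 0.5142 y 0.0488 z [0.055  0.0568 0.0581]
t 13.65 pos [0.4543 0.0565 0.1951] turn [-0.4   0.01 -0.07] shift tool cm [ 0.09  0.07 -0.22] width 0.746 F [ 0.32 -0.24  0.13]
[0.46633579 0.05628835 0.04438672]
stone ((459.33660888671875, 54.79352569580078), (95.92950439453125, 82.1570053100586), 21.338024139404297) z 0.0443 slope deg x,y [-0.17  0.09]
stone ((450.90716552734375, 63.223426818847656), (86.95974731445312, 99.51456451416016), 86.31697082519531) z 0.0448 slope deg x,y [-0.24 -0.52]
```

View pics/c5.png

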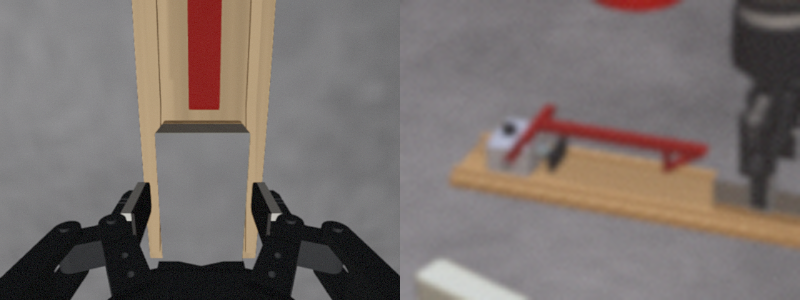

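The stone lies flat on the tray front (top at 44.3 mm, slope under 0.3°), and the catch is closed ahead of it. I'll fix the small tilt and regrip.

>>> servo_tool([
  [[-0.4, 0, 0], [0.05, 0, -0.2], 0.5],
  [[0, 0, 0], [0, 0, 0], 0.5],
  [[0, 0, 0], [0, 0, 0], 0.3],
  [[0, 0, 0], [0, 0, 0], 0.2],
  [[0, 0, 0], [0, 0, 0], 0.1],
  [[0, 0, 0], [0, 0, 0], 0],
  [[0, 0, 0], [0, 0, 0], -1],
  [[0, 0, 0], [0, 0, 0], -1],
  [[0, 0, 0], [0, 0, 0], -1],
  [[0, 0, 0], [0, 0, 0], -1],
], force=30)

```text
time_s: 14.7
position: [0.452, 0.0561, 0.1953]
tcp_rot: [-1.166, 1.274, -1.272]
contact_force: [0.6, -0.7, 0.2]
width: 0.576
```

Run:
```python
from h import *
plan([.452,.0558,.195],84.9,1)
```

```text
t 14.7 pos [0.452  0.0561 0.1953] turn [ 0.04  0.1  -0.05] shift tool cm [ 0.03  0.03 -0.  ] width 0.576 F [ 0.59 -0.68  0.2 ]
```

>>> servo_tool([
  [[0, 0, 0], [0, 0, 0.2], -1],
  [[0, 0, 0], [0, 0, 0.4], -1],
  [[0, 0, 0], [0, 0, 0.4], -1],
  [[0, 0, 0], [0, 0, 0.4], -1],
  [[0, 0, 0], [0, 0, 0.4], -1],
  [[0, 0, 0], [0, 0, 0.4], -1],
  [[0, 0, 0], [0, 0, 0.4], -1],
  [[0, 0, 0], [0, 0, 0.3], -1],
  [[0, 0, 0], [0, 0, 0.2], -1],
  [[0, 0, 0], [0, 0, 0], -1],
])

```text
time_s: 15.7
position: [0.4634, 0.0575, 0.1951]
tcp_rot: [-1.225, 1.311, -1.247]
contact_force: [1.1, -1.7, 0.8]
width: 0.578
```

Run:
```python
from h import *
plan([.502,.0517,.195],84.9,1)
```

```text
t 15.7 pos [0.4634 0.0575 0.1951] turn [3.59 0.44 0.85] shift tool cm [ 0.26 -0.23  3.89] width 0.578 F [ 1.06 -1.7   0.83]
```

Run:
```python
from h import *
s=sense();print(s['q'].round(3),s['joint_vel'].round(3),s['tau'].round(2),s['ft_torque'].round(3))
Rm=R.from_rotvec(s['tcp_rot']);print(Rm.as_matrix().round(3), 'grasp',s['position']+Rm.apply([0,.155,0]))
im,d,P,_=grab('wrist','w6'); 
q=P[200:340,240:320]; print(q[::45,::39].round(4).tolist())
im,d,P,_=grab('side','d6')
a=cv2.resize(cv2.imread('pics/w6.png'),(400,300)); b=cv2.resize(cv2.imread('pics/d6.png')[170:260,200:320],(400,300),interpolation=cv2.INTER_CUBIC); cv2.imwrite('pics/c6.png',np.hstack([a,b]))
```

```text
[ 0.064  0.39  -0.326  2.122  0.176  0.721 -2.032] [-0.001 -0.005 -0.     0.002 -0.     0.001  0.001] [ -0.55 -36.23  -2.54 -15.23  -0.29   0.68   0.07] [-0.157 -0.521 -0.068]
[[-0.081 -0.064  0.995]
 [-0.997 -0.009 -0.082]
 [ 0.015 -0.998 -0.063]] grasp [0.45353784 0.05599902 0.04046386]
[[[0.4953, 0.0678, 0.0439], [0.4943, 0.0535, 0.0447], [0.4932, 0.0394, 0.0451]], [[0.4772, 0.07, 0.0446], [0.4755, 0.0551, 0.0439], [0.4743, 0.0401, 0.0443]], [[0.4574, 0.0724, 0.0457], [0.4557, 0.0568, 0.0452], [0.4537, 0.0409, 0.0445]], [[0.4339, 0.0755, 0.0452], [0.4321, 0.0588, 0.0448], [0.4309, 0.0419, 0.0453]]]
```

View pics/c6.png

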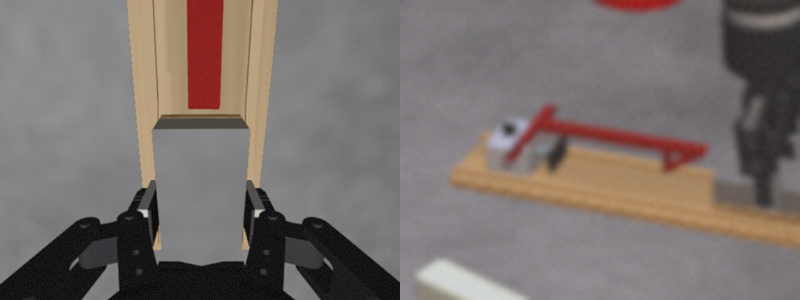

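The wrist tilted 3.6° and the stone stayed put. The servo is compliant, so friction at the fingertips turns the wrist. I need to include the counter-turn in the rows.

>>> servo_tool([
  [[0.7, 0, 0], [0, -0.03, 0.2], -1],
  [[0.7, 0, 0], [0, -0.03, 0.2], -1],
  [[0.7, 0, 0], [0, 0, 0.2], -1],
  [[0.7, 0, 0], [0, 0, 0.2], -1],
  [[0.7, 0, 0], [0, 0, 0.2], -1],
  [[0.7, 0, 0], [0, 0, 0.2], -1],
  [[0.7, 0, 0], [0, 0, 0.2], -1],
  [[0.7, 0, 0], [0, 0, 0.2], -1],
  [[0.7, 0, 0], [0, 0, 0.2], -1],
  [[0.7, 0, 0], [0, 0, 0.2], -1],
])

```text
time_s: 16.8
position: [0.4592, 0.0607, 0.195]
tcp_rot: [-1.207, 1.265, -1.283]
contact_force: [-9.4, 0.6, 17.3]
width: 0.577
```

```bash
cat >> h.py <<'E'
def st():
    s=sense();Rm=R.from_rotvec(s['tcp_rot']);plan([.452,.0558,.1953],84.9,1)
    g=s['position']+Rm.apply([0,.155,0]); a=np.radians(-5.1); e=g[:2]-np.array([.5598,.0465])
    print('grasp hx %.1f hy %.1f z %.1f mm'%(1e3*(e@[np.cos(a),np.sin(a)]),1e3*(e@[-np.sin(a),np.cos(a)]),1e3*g[2]),'M tool',Rm.inv().apply(s['ft_torque']).round(2),'F tool',Rm.inv().apply(s['contact_force']).round(2))
E
python3 -c "
from h import *
st()"
```

```text
t 16.8 pos [0.4592 0.0607 0.195 ] turn [0.91 0.57 1.87] shift tool cm [ 0.55 -0.   -0.68] width 0.577 F [-9.42  0.57 17.31]
grasp hx -103.9 hy 0.1 z 40.1 mm M tool [-2.55 -0.1   0.48] F tool [  0.74 -17.14  -9.72]
```

>>> servo_tool([
  [[0, 0, 0], [0, 0, 0], 0.3],
  [[0, 0, 0], [0, 0, 0], 0.5],
  [[0, 0, 0], [0, 0, 0], 0.5],
  [[0, 0, 0], [0, 0, 0], 0.5],
  [[0, 0, 0], [0, 0, 0], 0.5],
  [[0, 0, 0], [0, 0, 0], 0.5],
  [[0, 0, 0], [0, 0, 0], 0.5],
  [[0, 0, 0], [0, 0, 0], 0.5],
  [[0, 0, 0], [0, 0, 0], 0.5],
  [[0, 0, 0], [0, 0, 0], 0.5],
])

```text
time_s: 17.8
position: [0.4599, 0.0607, 0.1944]
tcp_rot: [-1.205, 1.265, -1.283]
contact_force: [-0.5, 0.4, -0.3]
width: 0.751
```

```bash
cat >> h.py <<'E'
def front(P,im,d):
    # stone top in holder frame
    a=np.radians(-5.1); e=P[...,:2]-np.array([.5598,.0465]); hx=e@[np.cos(a),np.sin(a)]; hy=e@[-np.sin(a),np.cos(a)]
    c=im.astype(int); g=(abs(c[...,0]-c[...,2])<25)&(P[...,2]>.040)&(P[...,2]<.049)&(abs(hy)<.03)&(d>.05)
    for y in (-.017,0,.017):
        m=g&(abs(hy-y)<.004); 
        if m.sum()>20: print('stone front hx mm at hy',y*1e3,(1e3*np.percentile(hx[m],99.5)).round(1),'rear',(1e3*np.percentile(hx[m],.5)).round(1),'z',np.median(P[m][:,2]).round(4))
    m=g&(abs(hx-np.percentile(hx[g],90))<.01); print('hy range',(1e3*np.percentile(hy[m],[.5,99.5])).round(1))
E
python3 -c "
from h import *
st()
im,d,P,_=grab('wrist','w7');front(P,im,d);hold(im,d,P)"
```

```text
t 17.8 pos [0.4599 0.0607 0.1944] turn [0.83 0.55 1.82] shift tool cm [ 0.55 -0.06 -0.74] width 0.751 F [-0.51  0.43 -0.33]
grasp hx -103.0 hy 0.3 z 39.5 mm M tool [0.   0.02 0.01] F tool [-0.39  0.33 -0.53]
stone front hx mm at hy -17.0 -55.4 rear -140.1 z 0.0443
stone front hx mm at hy 0.0 -55.7 rear -142.9 z 0.0444
stone front hx mm at hy 17.0 -55.8 rear -139.5 z 0.0444
hy range [-24.2  24.5]
mid slope deg -5.2 y at .45 0.0559 y at .6 0.0423 n 33 x 0.405 0.565 w 0.0839 floor z 0.0107
red xmin 0.5144 y 0.0489 z [0.055  0.0568 0.058 ]
```

>>> servo_tool([
  [[0.4, 0.3, 0.9], [0.3, -0.05, -0.25], 0.5],
  [[0.4, 0.3, 0.9], [0.2, -0.05, -0.25], 0.5],
  [[0, 0, 0], [0, 0, 0], 0.5],
  [[0, 0, 0], [0, 0, 0], 0.5],
  [[0, 0, 0], [0, 0, 0], 0.3],
  [[0, 0, 0], [0, 0, 0], 0.1],
  [[0, 0, 0], [0, 0, 0], 0],
  [[0, 0, 0], [0, 0, 0], -1],
  [[0, 0, 0], [0, 0, 0], -1],
  [[0, 0, 0], [0, 0, 0], -1],
], force=60)

```text
time_s: 18.85
position: [0.4539, 0.0554, 0.1962]
tcp_rot: [-1.163, 1.276, -1.275]
contact_force: [-0.4, -0.3, 1.5]
width: 0.572
```

```bash
python3 -c "
from h import *
st()"
```

```text
t 18.85 pos [0.4539 0.0554 0.1962] turn [-0.04 -0.12 -0.09] shift tool cm [-0.03  0.09 -0.19] width 0.572 F [-0.37 -0.26  1.49]
grasp hx -106.2 hy -0.3 z 41.2 mm M tool [-0.13 -0.01 -0.08] F tool [ 0.29 -1.5  -0.35]
```

>>> servo_tool([
  [[0, 0, 0], [0, -0.04, 0], -1],
  [[0.3, 0, 0], [0, 0, 0.4], -1],
  [[0.3, 0, 0], [0, 0, 0.5], -1],
  [[0.3, 0, 0], [0, 0, 0.5], -1],
  [[0.3, 0, 0], [0, 0, 0.5], -1],
  [[0.3, 0, 0], [0, 0, 0.5], -1],
  [[0.3, 0, 0], [0, 0, 0.5], -1],
  [[0.3, 0, 0], [0, 0, 0.5], -1],
  [[0, 0, 0], [0, 0, 0], -1],
  [[0, 0, 0], [0, 0, 0], -1],
])

```text
time_s: 19.85
position: [0.4628, 0.0582, 0.1983]
tcp_rot: [-1.213, 1.29, -1.263]
contact_force: [-0.2, -1.0, -1.3]
width: 0.568
```

```bash
python3 -c "
from h import *
st()"
```

```text
t 19.85 pos [0.4628 0.0582 0.1983] turn [2.26 0.46 1.14] shift tool cm [ 0.32  0.34 -1.05] width 0.568 F [-0.21 -1.04 -1.28]
grasp hx -103.7 hy -0.1 z 43.4 mm M tool [ 0.08 -0.03 -0.07] F tool [ 1.03  1.3  -0.08]
```

>>> servo_tool([
  [[0.7, 0.1, 0.3], [0.05, 0.05, -0.2], -1],
  [[0.7, 0.1, 0.3], [0.05, 0.05, -0.2], -1],
  [[0.7, 0.1, 0.3], [0.05, 0.05, -0.2], -1],
  [[0, 0, 0], [0, 0.03, 0], -1],
  [[0, 0, 0], [0, 0, 0], -1],
  [[0, 0, 0], [0, 0, 0], 0.2],
  [[0, 0, 0], [0, 0, 0], 0.4],
  [[0, 0, 0], [0, 0, 0], 0.5],
  [[0, 0, 0], [0, 0, 0], 0.5],
  [[0, 0, 0], [0, 0, 0], 0.5],
])

```text
time_s: 20.85
position: [0.4562, 0.0569, 0.1962]
tcp_rot: [-1.167, 1.271, -1.275]
contact_force: [0.4, -0.3, -0.0]
width: 0.748
```

```bash
python3 -c "
from h import *
st()
im,d,P,_=grab('wrist','w8');front(P,im,d)"
```

```text
t 20.85 pos [0.4562 0.0569 0.1962] turn [-0.13  0.11  0.1 ] shift tool cm [ 0.14  0.09 -0.41] width 0.748 F [ 0.44 -0.3  -0.05]
grasp hx -103.8 hy 0.8 z 41.2 mm M tool [ 0.01 -0.02 -0.02] F tool [0.26 0.05 0.46]
stone front hx mm at hy -17.0 -53.7 rear -141.6 z 0.0444
stone front hx mm at hy 0.0 -54.0 rear -144.3 z 0.0444
stone front hx mm at hy 17.0 -54.3 rear -141.4 z 0.0444
hy range [-23.8  24.9]
```

>>> servo_tool([
  [[0, 0, 0], [0.08, 0.03, 0], 0.2],
  [[0, 0, 0], [0, 0, 0], 0],
  [[0, 0, 0], [0, 0, 0], -1],
  [[0, 0, 0], [0, 0, 0], -1],
  [[0, 0, 0], [0, 0, 0], -1],
  [[0.5, 0, 0.1], [0, 0, 0.5], -1],
  [[0.6, 0, 0.1], [0, 0, 0.6], -1],
  [[0.6, 0, 0.1], [0, 0, 0.6], -1],
  [[0.6, 0, 0.1], [0, 0, 0.6], -1],
  [[0.6, 0, 0.1], [0, 0, 0.6], -1],
])

```text
time_s: 21.9
position: [0.4619, 0.0573, 0.1964]
tcp_rot: [-1.193, 1.279, -1.27]
contact_force: [-19.1, 0.1, 27.2]
width: 0.571
```

```bash
python3 -c "
from h import *
st()"
```

```text
t 21.9 pos [0.4619 0.0573 0.1964] turn [1.13 0.37 0.76] shift tool cm [ 0.23  0.13 -0.97] width 0.571 F [-19.08   0.1   27.2 ]
grasp hx -101.6 hy -0.0 z 41.4 mm M tool [-3.54 -0.31  0.36] F tool [  1.83 -26.8  -19.55]
```

The grip couples the wrist sag into the stone's pitch, which makes it dig in (27 N). I'll stop sliding it gripped and push it from behind with the fingers about 28 mm apart, straddling the catch bar. That decouples the pitch. First, let go and rise.

>>> servo_tool([
  [[0, 0, 0], [0, -0.03, -0.1], 0.2],
  [[0, 0, 0], [0, 0, 0], 0.5],
  [[0, 0, 0], [0, 0, 0], 0.6],
  [[0, 0, 0], [0, 0, 0], 0.6],
  [[0.4, 0.1, 0.3], [0.1, -0.5, 0], 0.6],
  [[0.4, 0.1, 0.3], [0, -1.2, 0], 0.6],
  [[0.4, 0.1, 0.2], [0, -1.5, 0], 0.6],
  [[0, 0, 0], [0, -1.5, 0], 0.6],
  [[0, 0, 0], [0, -0.8, 0], 0.6],
  [[0, 0, 0], [0, 0, 0], 0.6],
])

```text
time_s: 22.9
position: [0.4618, 0.0565, 0.2576]
tcp_rot: [-1.158, 1.27, -1.276]
contact_force: [-0.6, -0.4, 0.3]
width: 0.799
```

```bash
python3 -c "
from h import *
st()
im,d,P,_=grab('wrist','w9');front(P,im,d)
plan([.3885,.0618,.25],84.9,1)"
```

```text
t 22.9 pos [0.4618 0.0565 0.2576] turn [-0.41  0.01 -0.18] shift tool cm [ 0.17  6.22 -1.01] width 0.799 F [-0.61 -0.4   0.27]
grasp hx -97.4 hy 1.7 z 102.6 mm M tool [ 0.04 -0.04 -0.  ] F tool [ 0.45 -0.28 -0.57]
stone front hx mm at hy -17.0 -51.7 rear -150.2 z 0.0444
stone front hx mm at hy 0.0 -51.9 rear -150.8 z 0.0443
stone front hx mm at hy 17.0 -52.1 rear -150.6 z 0.0444
hy range [-23.8  25. ]
t 22.95 pos [0.4617 0.0565 0.2571] turn [-0.38  0.02 -0.17] shift tool cm [ 0.12  0.66 -7.34] width 0.803 F [-0.18 -0.6  -0.38]
```

>>> servo_tool([
  [[0, 0, 0], [0.1, 0, -0.5], 0.2],
  [[0, 0, 0], [0, 0, -1.0], -0.1],
  [[0, 0, 0], [0, 0, -1.0], -0.34],
  [[0, 0, 0], [0, 0, -1.0], -0.34],
  [[0, 0, 0], [0, 0, -1.0], -0.34],
  [[0, 0, 0], [0, 0, -1.0], -0.34],
  [[0, 0, 0], [0, 0, -1.0], -0.34],
  [[0, 0, 0], [0, 0, -0.8], -0.34],
  [[0, 0, 0], [0, 0, 0], -0.34],
  [[0, 0, 0], [0, 0, 0], -0.34],
])

```text
time_s: 23.95
position: [0.3796, 0.0621, 0.2547]
tcp_rot: [-1.165, 1.273, -1.273]
contact_force: [0.7, 0.3, -0.3]
width: 0.333
```

```bash
python3 -c "
from h import *
st();print(sense()['q'].round(3))
plan([.3885,.0618,.20],84.9,1)"
```

```text
t 23.95 pos [0.3796 0.0621 0.2547] turn [-0.06  0.08 -0.06] shift tool cm [0.   5.95 7.26] width 0.333 F [ 0.66  0.32 -0.26]
grasp hx -180.7 hy -0.3 z 99.7 mm M tool [ 0.04 -0.03  0.01] F tool [-0.38  0.26  0.63]
[ 0.086  0.137 -0.383  2.281  0.075  0.734 -2.007]
t 23.95 pos [0.3796 0.0621 0.2547] turn [-0.06  0.08 -0.06] shift tool cm [-0.04  5.47  0.89] width 0.333 F [ 0.66  0.32 -0.26]
```

>>> servo_tool([
  [[0.5, 0, 0], [0, 0.6, 0], -0.34],
  [[0.5, 0, 0], [0, 1.0, 0], -0.34],
  [[0.5, 0, 0], [0, 1.0, 0], -0.34],
  [[0.5, 0, 0], [0, 1.0, 0], -0.34],
  [[0, 0, 0], [0, 1.0, 0], -0.34],
  [[0, 0, 0], [0, 0.8, 0], -0.34],
  [[0, 0, 0], [0, 0.4, 0], -0.34],
  [[0, 0, 0], [0, 0, 0], -0.34],
  [[0, 0, 0], [0, 0, 0], -0.34],
  [[0, 0, 0], [0, 0, 0], -0.34],
])

```text
time_s: 24.95
position: [0.3847, 0.0625, 0.1931]
tcp_rot: [-1.133, 1.244, -1.293]
contact_force: [0.6, 0.8, 0.0]
width: 0.334
```

```bash
python3 -c "
from h import *
st();print(sense()['q'].round(3))"
```

```text
t 24.95 pos [0.3847 0.0625 0.1931] turn [-2.42 -0.01 -0.22] shift tool cm [0.06 0.07 6.76] width 0.334 F [0.56 0.78 0.01]
grasp hx -169.3 hy 0.9 z 38.3 mm M tool [-0.04 -0.01 -0.  ] F tool [-0.82  0.02  0.49]
[ 0.04   0.262 -0.349  2.329  0.2    0.533 -2.127]
```

>>> servo_tool([
  [[0, 0, 0], [0.08, 0, 0.4], -0.34],
  [[0, 0, 0], [0, 0.02, 0.4], -0.34],
  [[0.2, 0, 0], [0, 0.02, 0.4], -0.34],
  [[0.3, 0, 0], [0, 0.02, 0.4], -0.34],
  [[0.3, 0, 0], [0, 0.02, 0.4], -0.34],
  [[0.3, 0, 0], [0, 0.02, 0.4], -0.34],
  [[0.3, 0, 0], [0, 0.02, 0.4], -0.34],
  [[0.3, 0, 0], [0, 0.02, 0.4], -0.34],
  [[0.3, 0, 0], [0, 0.02, 0.4], -0.34],
  [[0.3, 0, 0], [0, 0.02, 0.4], -0.34],
])

```text
time_s: 25.95
position: [0.4128, 0.0584, 0.1905]
tcp_rot: [-1.143, 1.235, -1.302]
contact_force: [-9.3, 2.7, 6.7]
width: 0.326
```

```bash
python3 -c "
from h import *
st()"
```

```text
t 25.95 pos [0.4128 0.0584 0.1905] turn [-2.49  0.09  0.56] shift tool cm [-0.08 -0.31  3.94] width 0.326 F [-9.31  2.68  6.66]
grasp hx -140.7 hy -2.7 z 35.7 mm M tool [-1.97 -0.14  0.52] F tool [-1.79 -7.08 -9.21]
```

```bash
python3 -c "
from h import *
im,d,P,_=grab('wrist','w10');front(P,im,d);hold(im,d,P)
a=cv2.resize(im[:,:,::-1],(400,300)); im,d,P,_=grab('side','d10')
b=cv2.resize(im[170:260,200:320,::-1],(400,300),interpolation=cv2.INTER_CUBIC); cv2.imwrite('pics/c10.png',np.hstack([a,b]))
st()"
```

```text
stone front hx mm at hy -17.0 -34.5 rear -145.6 z 0.0444
stone front hx mm at hy 0.0 -43.8 rear -128.1 z 0.0444
stone front hx mm at hy 17.0 -34.5 rear -133.9 z 0.0444
hy range [-27.1  21.9]
mid slope deg -5.18 y at .45 0.0558 y at .6 0.0422 n 26 x 0.405 0.53 w 0.0841 floor z 0.0108
t 26.05 pos [0.4131 0.0584 0.1905] turn [-2.54  0.09  0.54] shift tool cm [-0.08 -0.31  3.91] width 0.327 F [-7.63  2.6   4.71]
grasp hx -140.3 hy -2.7 z 35.6 mm M tool [-1.61 -0.14  0.35] F tool [-1.88 -5.07 -7.61]
```

View pics/c10.png

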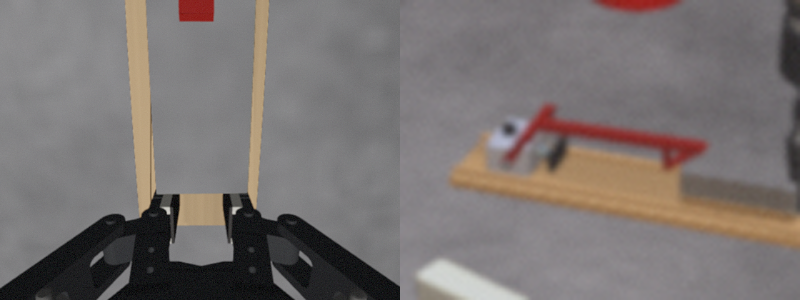

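Pushing works. The stone's front is at hx -34.5 and its rear lies against both fingers, with the stone 2.6 mm to the right. I'll continue with a small correction to the left.

>>> servo_tool([
  [[0.1, 0, 0], [-0.05, -0.05, 0.3], -0.34],
  [[0.3, 0, 0.1], [-0.05, -0.02, 0.4], -0.34],
  [[0.3, 0, 0.1], [-0.05, 0, 0.4], -0.34],
  [[0.2, 0, 0.1], [-0.05, 0, 0.4], -0.34],
  [[0.2, 0, 0.1], [-0.05, 0, 0.4], -0.34],
  [[0.2, 0, 0.1], [-0.05, 0, 0.4], -0.34],
  [[0.2, 0, 0], [-0.03, 0, 0.4], -0.34],
  [[0.2, 0, 0], [-0.03, 0, 0.4], -0.34],
  [[0.2, 0, 0], [-0.03, 0, 0.4], -0.34],
  [[0.2, 0, 0], [-0.03, 0, 0.4], -0.34],
])

```text
time_s: 27.05
position: [0.4273, 0.0597, 0.1855]
tcp_rot: [-1.186, 1.256, -1.292]
contact_force: [-9.4, 1.6, 7.0]
width: 0.327
```

```bash
python3 -c "
from h import *
st()
im,d,P,_=grab('wrist','w11');front(P,im,d)"
```

```text
t 27.05 pos [0.4273 0.0597 0.1855] turn [-0.25  0.32  1.5 ] shift tool cm [ 0.21 -0.96  2.5 ] width 0.327 F [-9.37  1.61  7.03]
grasp hx -132.4 hy -2.7 z 30.6 mm M tool [-2.01 -0.1   0.31] F tool [-0.64 -7.09 -9.45]
stone front hx mm at hy -17.0 -28.2 rear -135.5 z 0.0444
stone front hx mm at hy 0.0 -42.9 rear -120.2 z 0.0444
stone front hx mm at hy 17.0 -28.5 rear -121.9 z 0.0444
hy range [-27.   22.1]
```

>>> servo_tool([
  [[0, 0, 0], [0, 0, -0.4], -0.34],
  [[0, 0, 0], [0, 0, -0.2], -0.34],
  [[0.5, 0.1, 0.4], [-0.1, -0.4, -0.2], -0.34],
  [[0.5, 0.1, 0.4], [-0.1, -0.4, -0.2], -0.34],
  [[0.5, 0.1, 0.4], [-0.1, -0.2, -0.1], -0.34],
  [[0.5, 0, 0.3], [0, 0, -0.1], -0.34],
  [[0.5, 0, 0], [0, 0, 0], -0.34],
  [[0, 0, 0], [0, 0, 0], -0.34],
  [[0, 0, 0], [0, 0, 0], -0.34],
  [[0, 0, 0], [0, 0, 0], -0.34],
])

```text
time_s: 28.1
position: [0.4175, 0.064, 0.1974]
tcp_rot: [-1.12, 1.231, -1.301]
contact_force: [-0.5, 0.5, 0.4]
width: 0.336
```

```bash
python3 -c "
from h import *
st()"
```

```text
t 28.1 pos [0.4175 0.064  0.1974] turn [-3.4  -0.03 -0.25] shift tool cm [0.51 0.41 3.5 ] width 0.336 F [-0.49  0.52  0.44]
grasp hx -134.1 hy 5.5 z 42.7 mm M tool [-0.11 -0.    0.01] F tool [-0.47 -0.47 -0.51]
```

>>> servo_tool([
  [[0, 0, 0], [0.3, 0.1, 0], -0.34],
  [[0, 0, 0], [0.2, 0.1, 0], -0.34],
  [[0.3, 0, 0], [0, 0, 0.5], -0.34],
  [[0.5, 0, 0], [0, 0, 0.6], -0.34],
  [[0.5, 0, 0], [0, -0.03, 0.6], -0.34],
  [[0.5, 0, 0], [0, -0.03, 0.6], -0.34],
  [[0.5, 0, 0], [0, -0.03, 0.6], -0.34],
  [[0.5, 0, 0], [0, -0.03, 0.6], -0.34],
  [[0.5, 0, 0], [0, -0.03, 0.6], -0.34],
  [[0.5, 0, 0], [0, -0.03, 0.6], -0.34],
])

```text
time_s: 29.1
position: [0.4406, 0.0581, 0.1916]
tcp_rot: [-1.14, 1.221, -1.307]
contact_force: [-9.8, 1.7, 7.6]
width: 0.331
```

```bash
python3 -c "
from h import *
st()
im,d,P,_=grab('wrist','w12');front(P,im,d)"
```

```text
t 29.1 pos [0.4406 0.0581 0.1916] turn [-3.17  0.37  0.78] shift tool cm [ 0.14 -0.3   1.17] width 0.331 F [-9.82  1.65  7.59]
grasp hx -111.1 hy -1.1 z 36.9 mm M tool [-2.   -0.05  0.4 ] F tool [-0.73 -8.14 -9.49]
stone front hx mm at hy -17.0 -4.1 rear -113.8 z 0.0443
stone front hx mm at hy 0.0 -43.0 rear -98.5 z 0.0444
stone front hx mm at hy 17.0 -4.4 rear -111.8 z 0.0444
hy range [-26.8  22.2]
```

>>> servo_tool([
  [[0.4, 0, 0.1], [0, -0.1, 0.6], -0.34],
  [[0.5, 0, 0.1], [0, -0.08, 0.6], -0.34],
  [[0.5, 0, 0.1], [0, -0.08, 0.6], -0.34],
  [[0.5, 0, 0.1], [0, -0.08, 0.6], -0.34],
  [[0.5, 0, 0.1], [0, -0.08, 0.6], -0.34],
  [[0.5, 0, 0.1], [0, -0.08, 0.6], -0.34],
  [[0.5, 0, 0.1], [0, -0.08, 0.6], -0.34],
  [[0.5, 0, 0.1], [0, -0.08, 0.6], -0.34],
  [[0.5, 0, 0.1], [0, -0.08, 0.6], -0.34],
  [[0.5, 0, 0.1], [0, -0.08, 0.6], -0.34],
])

```text
time_s: 30.15
position: [0.5017, 0.0519, 0.2037]
tcp_rot: [-1.069, 1.163, -1.334]
contact_force: [-1.2, -0.3, -1.3]
width: 0.332
```

```bash
python3 -c "
from h import *
st()
im,d,P,_=grab('wrist','w13');front(P,im,d)"
```

```text
t 30.15 pos [0.5017 0.0519 0.2037] turn [-7.94  0.38 -0.14] shift tool cm [ 0.02  0.14 -5.05] width 0.332 F [-1.17 -0.33 -1.27]
grasp hx -36.9 hy 0.6 z 50.2 mm M tool [-0.82 -0.02  0.06] F tool [ 0.42  1.1  -1.3 ]
stone front hx mm at hy -17.0 75.1 rear -39.0 z 0.0443
stone front hx mm at hy 17.0 74.9 rear -38.7 z 0.0444
hy range [-25.4  23.6]
```

>>> servo_tool([
  [[-1, 0, 0], [0, 0, 0], -0.34],
  [[-1, 0, 0], [0, 0.2, 0.2], -0.34],
  [[-1, 0, 0], [0, 0.3, 0.2], -0.34],
  [[-1, 0, 0], [0, 0.3, 0.2], -0.34],
  [[-1, 0, 0], [0, 0.2, 0.2], -0.34],
  [[0, 0, 0], [0, 0.1, 0], -0.34],
  [[0, 0, 0], [0, 0, 0], -0.34],
  [[0, 0, 0], [0, 0, 0], -0.34],
  [[0, 0, 0], [0, 0, 0], -0.34],
  [[0, 0, 0], [0, 0, 0], -0.34],
])

```text
time_s: 31.2
position: [0.5159, 0.0514, 0.1949]
tcp_rot: [-1.126, 1.229, -1.293]
contact_force: [-0.5, 0.5, -0.2]
width: 0.329
```

```bash
python3 -c "
from h import *
st()
im,d,P,_=grab('wrist','w14');front(P,im,d)"
```

```text
t 31.2 pos [0.5159 0.0514 0.1949] turn [-3.16  0.39 -0.32] shift tool cm [ 0.08 -0.39 -6.39] width 0.329 F [-0.51  0.51 -0.17]
grasp hx -35.6 hy 1.9 z 40.2 mm M tool [-0.06  0.02  0.03] F tool [-0.47  0.14 -0.56]
stone front hx mm at hy -17.0 72.4 rear -25.0 z 0.0443
stone front hx mm at hy 17.0 72.3 rear -38.7 z 0.0444
hy range [-25.5  23.6]
```

>>> servo_tool([
  [[0, 0, 0], [0.15, 0.05, 0.1], -0.34],
  [[0.2, 0, 0], [0, 0, 0.3], -0.34],
  [[0.2, 0, 0], [0, 0, 0.3], -0.34],
  [[0.2, 0, 0], [0, 0, 0.3], -0.34],
  [[0.2, 0, 0], [0, 0, 0.3], -0.34],
  [[0.2, 0, 0], [0, 0, 0.3], -0.34],
  [[0.2, 0, 0], [0, 0, 0.2], -0.34],
  [[0.2, 0, 0], [0, 0, 0.2], -0.34],
  [[0.2, 0, 0], [0, 0, 0.2], -0.34],
  [[0.2, 0, 0], [0, 0, 0.2], -0.34],
])

```text
time_s: 32.25
position: [0.5243, 0.0502, 0.1918]
tcp_rot: [-1.148, 1.236, -1.291]
contact_force: [-5.1, 0.1, 4.7]
width: 0.33
```

```bash
python3 -c "
from h import *
st()
im,d,P,_=grab('wrist','w15');front(P,im,d)
a=cv2.resize(im[:,:,::-1],(400,300)); im,d,P,_=grab('side','d15')
b=cv2.resize(im[170:260,200:320,::-1],(400,300),interpolation=cv2.INTER_CUBIC); cv2.imwrite('pics/c15.png',np.hstack([a,b]))
"
```

```text
t 32.25 pos [0.5243 0.0502 0.1918] turn [-2.15  0.5   0.34] shift tool cm [ 0.03 -0.63 -7.23] width 0.33 F [-5.14  0.12  4.72]
grasp hx -29.8 hy -0.4 z 36.9 mm M tool [-1.21  0.01  0.05] F tool [ 0.33 -4.91 -4.95]
stone front hx mm at hy -17.0 76.8 rear -32.2 z 0.0443
stone front hx mm at hy 17.0 76.5 rear -32.0 z 0.0444
hy range [-25.5  23.6]
```

View pics/c15.png

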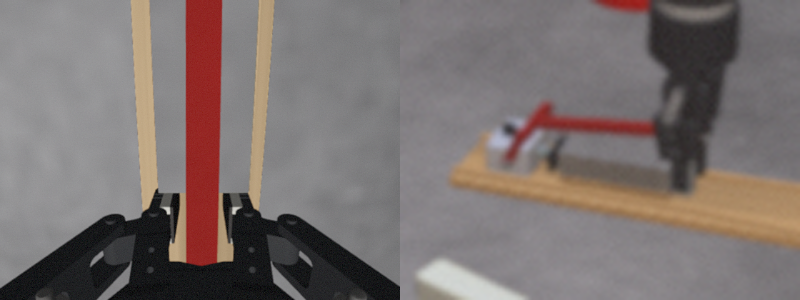

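```bash
python3 -c "
from h import *
import numpy as np
for t in ('d5','d15'):
    z=np.load('pics/%s.npz'%t);im=z['im'].astype(int);d=z['d'];p=camera_params('side')
    K=np.array(p['K']);Rw=np.array(p['R']).T;tt=-Rw@np.array(p['t'])
    h,w=d.shape;u,v=np.meshgrid(np.arange(w),np.arange(h))
    q=cv2.undistortPoints(np.stack([u,v],-1).reshape(-1,1,2).astype(float),K,np.array(p['dist_coeffs'])).reshape(h,w,2)
    P=np.dstack([q,np.ones((h,w))])*d[...,None]@Rw.T+tt
    a=np.radians(-5.1);e=P[...,:2]-[.5598,.0465];hx=1e3*(e@[np.cos(a),np.sin(a)]);hy=1e3*(e@[-np.sin(a),np.cos(a)])
    r=(im[...,0]>90)&(im[...,1]<50)&(abs(hy)<25)&(hx>-80)&(hx<190)&(P[...,2]<.1)
    k=(im.max(-1)<60)&(abs(hy)<35)&(hx>40)&(hx<130)&(P[...,2]>.012)&(P[...,2]<.05)
    print(t,'red hx',np.percentile(hx[r],[1,50,99]).round(1),'z max',P[...,2][r].max().round(3),'black',k.sum(),np.percentile(hx[k],[5,50,95]).round(1) if k.any() else '',[(int(x),int(y)) for x,y in zip(u[k][:6],v[k][:6])])
    for row in range(213,222): print(row,[(round(float(hx[row,c])),int(im[row,c].sum())) for c in range(355-200+90,385-200+90,2)]) if t=='d15' else 0
"
```

```text
d5 red hx [-40.9  23.8 107.2] z max 0.061 black 11 [87.5 89.6 91.9] [(248, 213), (247, 214), (248, 214), (247, 215), (248, 215), (246, 216)]
d15 red hx [  1.5  59.1 110.2] z max 0.073 black 1 [90.5 90.5 90.5] [(245, 217)]
213 [(94, 329), (89, 228), (79, 328), (75, 379), (68, 377), (60, 367), (56, 361), (52, 364), (47, 356), (40, 370), (35, 372), (29, 371), (23, 360), (17, 363), (12, 372)]
214 [(96, 298), (82, 237), (78, 350), (72, 379), (65, 376), (61, 370), (55, 369), (49, 362), (43, 374), (37, 369), (31, 372), (27, 370), (22, 368), (16, 369), (11, 374)]
215 [(90, 236), (78, 255), (75, 352), (69, 372), (64, 371), (59, 384), (51, 370), (47, 367), (41, 370), (34, 372), (31, 372), (25, 365), (19, 366), (14, 366), (8, 376)]
216 [(89, 183), (79, 246), (73, 320), (66, 336), (62, 351), (55, 362), (50, 356), (44, 360), (40, 375), (33, 368), (28, 374), (22, 367), (19, 365), (12, 371), (7, 370)]
217 [(90, 165), (80, 225), (74, 295), (69, 298), (60, 319), (55, 330), (49, 323), (44, 340), (37, 361), (31, 358), (25, 355), (23, 366), (17, 371), (8, 380), (5, 368)]
218 [(89, 170), (80, 234), (75, 286), (69, 295), (64, 293), (56, 293), (49, 287), (43, 307), (36, 319), (32, 322), (26, 332), (20, 344), (12, 356), (9, 361), (4, 370)]
219 [(92, 189), (-427, 247), (73, 286), (69, 286), (62, 286), (55, 281), (48, 283), (43, 283), (38, 300), (31, 287), (25, 293), (20, 312), (14, 314), (7, 332), (3, 350)]
220 [(88, 230), (80, 279), (71, 288), (68, 288), (63, 285), (55, 282), (49, 281), (41, 282), (37, 284), (30, 275), (25, 279), (19, 284), (14, 279), (6, 302), (-1, 307)]
221 [(91, 310), (79, 327), (74, 292), (71, 285), (60, 282), (55, 282), (49, 272), (42, 280), (37, 275), (32, 277), (24, 274), (20, 272), (14, 272), (8, 286), (1, 285)]
```

The black stop face measures hx ≈ 87–88 and the stone's front is at 76.6, so there are 11 mm to touch and about 15–16 mm to latch. The bar rides on the stone and lies free between the fingers.

>>> servo_tool([
  [[0.2, 0, 0], [0, -0.05, 0.3], -0.34],
  [[0.3, 0, 0], [0, -0.04, 0.4], -0.34],
  [[0.3, 0, 0], [0, -0.04, 0.4], -0.34],
  [[0.3, 0, 0], [0, -0.04, 0.4], -0.34],
  [[0.3, 0, 0], [0, -0.04, 0.4], -0.34],
  [[0.3, 0, 0], [0, -0.04, 0.4], -0.34],
  [[0.3, 0, 0], [0, -0.04, 0.4], -0.34],
  [[0.2, 0, 0], [0, -0.02, 0.2], -0.34],
  [[0.2, 0, 0], [0, -0.02, 0.2], -0.34],
  [[0.2, 0, 0], [0, -0.02, 0.2], -0.34],
])

```text
time_s: 33.35
position: [0.5356, 0.0511, 0.1903]
tcp_rot: [-1.177, 1.245, -1.289]
contact_force: [-6.6, 1.1, 4.4]
width: 0.331
```

```bash
python3 -c "
from h import *
st()
im,d,P,_=grab('wrist','w16');front(P,im,d)"
```

```text
t 33.35 pos [0.5356 0.0511 0.1903] turn [-0.84  0.66  1.22] shift tool cm [ 0.19 -0.62 -8.37] width 0.331 F [-6.57  1.07  4.44]
grasp hx -22.2 hy -0.9 z 35.3 mm M tool [-1.49  0.03  0.09] F tool [-0.46 -4.55 -6.57]
stone front hx mm at hy -17.0 83.6 rear -25.1 z 0.0444
stone front hx mm at hy 17.0 83.1 rear -25.7 z 0.0444
hy range [-25.8  23.4]
```

>>> servo_tool([
  [[0.5, -0.1, 0.1], [0, -0.08, 0.4], -0.34],
  [[0.5, 0, 0.1], [0, -0.08, 0.4], -0.34],
  [[0.5, 0, 0.1], [0, -0.06, 0.4], -0.34],
  [[0.4, 0, 0.1], [0, -0.06, 0.4], -0.34],
  [[0.4, 0, 0.1], [0, -0.06, 0.4], -0.34],
  [[0.4, 0, 0.1], [0, -0.06, 0.4], -0.34],
  [[0.4, 0, 0], [0, -0.06, 0.3], -0.34],
  [[0.4, 0, 0], [0, -0.06, 0.3], -0.34],
  [[0.3, 0, 0], [0, -0.04, 0.3], -0.34],
  [[0.3, 0, 0], [0, -0.04, 0.3], -0.34],
])

```text
time_s: 34.4
position: [0.541, 0.052, 0.1889]
tcp_rot: [-1.205, 1.259, -1.284]
contact_force: [-9.6, 1.2, 7.8]
width: 0.33
```

```bash
python3 -c "
from h import *
st()
im,d,P,_=grab('wrist','w17');front(P,im,d);print(np.load('pics/w17.npz')['d'].shape)"
```

```text
t 34.4 pos [0.541  0.052  0.1889] turn [0.6  0.73 1.87] shift tool cm [ 0.31 -0.53 -8.91] width 0.33 F [-9.62  1.16  7.78]
grasp hx -20.8 hy -1.3 z 34.0 mm M tool [-1.75  0.01  0.08] F tool [-0.17 -7.69 -9.77]
stone front hx mm at hy -17.0 84.3 rear -23.2 z 0.0443
stone front hx mm at hy 17.0 83.6 rear -19.8 z 0.0444
hy range [-25.7  23.4]
(420, 560)
```

>>> servo_tool([
  [[0, 0, 0], [0, 0, -0.4], -0.34],
  [[0, 0, 0], [0, 0, -0.2], -0.34],
  [[0.7, -0.2, 0.4], [-0.05, -0.3, -0.2], -0.34],
  [[0.7, -0.2, 0.4], [0, -0.3, -0.2], -0.34],
  [[0.7, -0.2, 0.4], [0, -0.2, -0.2], -0.34],
  [[0.7, 0, 0.4], [0, 0, -0.2], -0.34],
  [[0.7, 0, 0], [0, 0, -0.1], -0.34],
  [[0, 0, 0], [0, 0, 0], -0.34],
  [[0, 0, 0], [0, 0, 0], -0.34],
  [[0, 0, 0], [0, 0, 0], -0.34],
])

```text
time_s: 35.45
position: [0.527, 0.0534, 0.1984]
tcp_rot: [-1.134, 1.209, -1.288]
contact_force: [-0.6, 0.5, -0.9]
width: 0.329
```

```bash
python3 -c "
from h import *
st()
im,d,P,_=grab('wrist','w18');front(P,im,d)"
```

```text
t 35.45 pos [0.527  0.0534 0.1984] turn [-3.57  1.39  0.02] shift tool cm [ 0.24 -0.15 -7.5 ] width 0.329 F [-0.57  0.47 -0.94]
grasp hx -23.6 hy 4.0 z 43.7 mm M tool [-0.06  0.01  0.  ] F tool [-0.43  0.9  -0.66]
stone front hx mm at hy -17.0 86.2 rear -16.2 z 0.0443
stone front hx mm at hy 17.0 85.3 rear -25.9 z 0.0444
hy range [-25.7  23.4]
```

>>> servo_tool([
  [[0, 0.7, 0], [0.2, 0.1, 0], -0.34],
  [[0, 0.7, 0], [0.2, 0.1, 0.2], -0.34],
  [[0.3, 0, 0], [0, 0, 0.4], -0.34],
  [[0.5, 0, 0.1], [0, -0.06, 0.5], -0.34],
  [[0.5, 0, 0.1], [0, -0.08, 0.5], -0.34],
  [[0.5, 0, 0.1], [0, -0.08, 0.5], -0.34],
  [[0.5, 0, 0.1], [0, -0.08, 0.5], -0.34],
  [[0.5, 0, 0.1], [0, -0.08, 0.4], -0.34],
  [[0.4, 0, 0.1], [0, -0.06, 0.3], -0.34],
  [[0.4, 0, 0.1], [0, -0.06, 0.3], -0.34],
])

```text
time_s: 36.5
position: [0.5346, 0.0508, 0.1942]
tcp_rot: [-1.148, 1.242, -1.295]
contact_force: [-9.5, 1.2, 6.6]
width: 0.334
```

```bash
python3 -c "
from h import *
st()
im,d,P,_=grab('wrist','w19');front(P,im,d)"
```

```text
t 36.5 pos [0.5346 0.0508 0.1942] turn [-2.    0.16  0.39] shift tool cm [ 0.22 -0.4  -8.26] width 0.334 F [-9.46  1.19  6.62]
grasp hx -20.1 hy 1.0 z 39.3 mm M tool [-1.69 -0.1   0.12] F tool [-0.33 -6.96 -9.29]
stone front hx mm at hy -17.0 87.1 rear -23.4 z 0.0444
stone front hx mm at hy 17.0 86.9 rear -23.3 z 0.0444
hy range [-25.7  23.4]
```

>>> servo_tool([
  [[0.5, 0, 0], [0, -0.15, 0.4], -0.34],
  [[0.5, 0, 0], [0, -0.15, 0.5], -0.34],
  [[0.6, 0, 0.1], [0, -0.15, 0.5], -0.34],
  [[0.6, 0, 0.1], [0, -0.12, 0.5], -0.34],
  [[0.6, 0, 0.1], [0, -0.12, 0.5], -0.34],
  [[0.6, 0, 0.1], [0, -0.12, 0.5], -0.34],
  [[0.6, 0, 0.1], [0, -0.12, 0.5], -0.34],
  [[0.6, 0, 0.1], [0, -0.12, 0.5], -0.34],
  [[0.5, 0, 0.1], [0, -0.12, 0.5], -0.34],
  [[0.5, 0, 0.1], [0, -0.12, 0.5], -0.34],
])

```text
time_s: 37.55
position: [0.5426, 0.0524, 0.1942]
tcp_rot: [-1.182, 1.259, -1.287]
contact_force: [-12.8, 1.5, 10.6]
width: 0.329
```

```bash
python3 -c "
from h import *
st()
im,d,P,_=grab('wrist','w20');front(P,im,d)"
```

```text
t 37.55 pos [0.5426 0.0524 0.1942] turn [-0.18  0.32  1.15] shift tool cm [ 0.42 -0.13 -9.05] width 0.329 F [-12.77   1.54  10.55]
grasp hx -17.2 hy 1.3 z 39.2 mm M tool [-2.6  -0.06  0.13] F tool [ -0.25 -10.6  -12.82]
stone front hx mm at hy -17.0 89.3 rear -6.5 z 0.0444
stone front hx mm at hy 17.0 88.9 rear -20.0 z 0.0444
hy range [-25.6  23.4]
```

>>> servo_tool([
  [[0.8, 0, 0.1], [0, -0.3, 0.5], -0.34],
  [[0.8, 0, 0.1], [0, -0.25, 0.5], -0.34],
  [[0.8, 0, 0.1], [0, -0.25, 0.5], -0.34],
  [[0.8, 0, 0.1], [0, -0.22, 0.5], -0.34],
  [[0.8, 0, 0.1], [0, -0.22, 0.5], -0.34],
  [[0.8, 0, 0.1], [0, -0.22, 0.5], -0.34],
  [[0.8, 0, 0.1], [0, -0.22, 0.5], -0.34],
  [[0.8, 0, 0.1], [0, -0.22, 0.5], -0.34],
  [[0.8, 0, 0.1], [0, -0.22, 0.5], -0.34],
  [[0.8, 0, 0.1], [0, -0.22, 0.5], -0.34],
])

```text
time_s: 38.6
position: [0.5473, 0.0532, 0.1941]
tcp_rot: [-1.191, 1.257, -1.29]
contact_force: [-11.0, 1.1, 4.5]
width: 0.336
```

```bash
python3 -c "
from h import *
st()
im,d,P,_=grab('wrist','w21');front(P,im,d)
a=cv2.resize(im[:,:,::-1],(400,300)); im,d,P,_=grab('side','d21')
b=cv2.resize(im[170:260,200:320,::-1],(400,300),interpolation=cv2.INTER_CUBIC); cv2.imwrite('pics/c21.png',np.hstack([a,b]))"
```

```text
t 38.6 pos [0.5473 0.0532 0.1941] turn [-0.03  0.4   1.62] shift tool cm [ 0.52 -0.11 -9.52] width 0.336 F [-11.01   1.06   4.54]
grasp hx -13.0 hy 1.2 z 39.1 mm M tool [-2.49 -0.04  0.35] F tool [ -0.02  -4.55 -11.05]
stone front hx mm at hy -17.0 93.5 rear -6.2 z 0.0443
stone front hx mm at hy 17.0 93.0 rear -15.7 z 0.0444
hy range [-25.7  23.4]
```

View pics/c21.png

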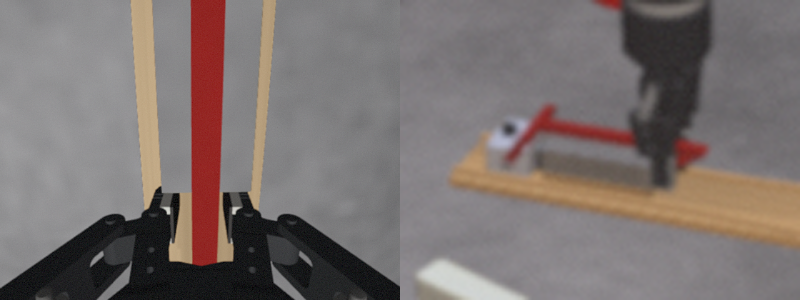

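```bash
cat > r.py <<'E'
from h import *
def red(im,P,d):
    a=np.radians(-5.1);e=P[...,:2]-[.5598,.0465];hx=1e3*(e@[np.cos(a),np.sin(a)]);hy=1e3*(e@[-np.sin(a),np.cos(a)])
    r=(im[...,0]>90)&(im[...,1]<60)&(abs(hy)<12)&(d>.03)&(P[...,2]<.1)
    for x in range(-50,130,20):
        m=r&(abs(hx-x)<5)
        if m.sum()>4: print(x,m.sum(),np.percentile(P[m][:,2],[10,50,90]).round(4))
for c in('wrist','side'):
    im,d,P,_=grab(c,c+'r'); print(c); red(im,P,d)
st()
E
python3 r.py
```

```text
wrist
-30 701 [0.0562 0.0568 0.0575]
-10 823 [0.0562 0.0569 0.0576]
10 987 [0.0561 0.0569 0.0575]
30 1150 [0.0561 0.0569 0.0576]
50 1374 [0.0561 0.0569 0.0577]
70 1588 [0.056  0.0569 0.0577]
90 962 [0.056  0.0569 0.0577]
side
-30 20 [0.0439 0.0556 0.0584]
30 10 [0.0531 0.0565 0.0579]
50 8 [0.0542 0.0568 0.0585]
70 9 [0.0519 0.0562 0.0581]
90 8 [0.0554 0.0572 0.0595]
t 38.8 pos [0.5473 0.0532 0.1941] turn [-0.03  0.4   1.62] shift tool cm [ 0.52 -0.11 -9.52] width 0.329 F [-11.69   1.48   4.4 ]
grasp hx -12.9 hy 1.2 z 39.1 mm M tool [-2.48  0.    0.26] F tool [ -0.39  -4.42 -11.77]
```

The catch bar reads level at 57 mm along its whole length, so it's closed. I'll back off gently, then rise straight up.

>>> servo_tool([
  [[0, 0, 0], [0, 0, -0.2], -0.34],
  [[0, 0, 0], [0, 0, -0.3], -0.34],
  [[0, 0, 0], [0, 0, -0.3], -0.34],
  [[0, 0, 0], [0, 0, -0.4], -0.34],
  [[0, 0, 0], [0, 0, -0.4], -0.34],
  [[0, 0, 0.5], [0, 0, 0], -0.34],
  [[0, 0, 0.5], [0, 0, 0], -0.34],
  [[0, 0, 0], [0, 0, 0], -0.34],
  [[0, 0, 0], [0, 0, 0], -0.34],
  [[0, 0, 0], [0, 0, 0], -0.34],
])

```text
time_s: 39.8
position: [0.531, 0.0538, 0.194]
tcp_rot: [-1.174, 1.266, -1.279]
contact_force: [0.5, 0.3, 1.0]
width: 0.335
```

```bash
python3 r.py;python3 -c "
from h import *
im,d,P,_=grab('wrist','w22');front(P,im,d)"
```

```text
wrist
-30 811 [0.0562 0.0568 0.0575]
-10 981 [0.0562 0.0569 0.0576]
10 1121 [0.0561 0.0569 0.0576]
30 1305 [0.0561 0.0569 0.0576]
50 1554 [0.056  0.0569 0.0578]
70 1652 [0.056  0.0569 0.0578]
side
10 8 [0.0556 0.057  0.0591]
30 11 [0.0528 0.0563 0.058 ]
50 10 [0.0548 0.0574 0.0583]
70 7 [0.0532 0.0549 0.0568]
90 10 [0.0545 0.0569 0.0583]
t 39.9 pos [0.531  0.0538 0.1939] turn [-0.1   0.27  0.53] shift tool cm [ 0.47 -0.15 -7.89] width 0.333 F [-0.8   0.36  0.35]
grasp hx -29.1 hy 3.3 z 39.0 mm M tool [-0.01 -0.03  0.02] F tool [-0.28 -0.36 -0.82]
stone front hx mm at hy -17.0 77.3 rear -21.9 z 0.0443
stone front hx mm at hy 17.0 77.0 rear -32.5 z 0.0444
hy range [-25.7  23.4]
```

>>> servo_tool([
  [[0, 0, 0], [0.2, 0, 0], -0.2],
  [[0, 0, 0.3], [0, 0, 0], -0.1],
  [[0, 0, 0], [0, -0.5, 0], -0.1],
  [[0, 0, 0], [0, -1.0, 0], -0.1],
  [[0, 0, 0], [0, -1.5, 0], -0.1],
  [[0, 0, 0], [0, -2.0, 0], -0.1],
  [[0, 0, 0], [0, -2.5, 0], -0.1],
  [[0, 0, 0], [0, -2.5, -1], -0.1],
  [[0, 0, 0], [0, -2.5, -1], -0.1],
  [[0, 0, 0], [0, 0, 0], -0.1],
])

```text
time_s: 40.95
position: [0.5102, 0.0545, 0.3282]
tcp_rot: [-1.168, 1.266, -1.274]
contact_force: [1.7, 0.6, 0.6]
width: 0.452
```

>>> servo_tool([
  [[0, 0, 0], [0, -0.5, -1], -0.1],
  [[0, 0, 0], [0, 0, -2], -0.1],
  [[0, 0, 0], [0, 0, -2], -0.1],
  [[0, 0, 0], [0, 0, -2], -0.1],
  [[0, 0, 0], [0, 0, -1], -0.1],
  [[0, 0, 0], [0, 0, 0], -0.1],
  [[0, 0, 0], [0, 0, 0], -0.1],
  [[0, 0, 0], [0, 0, 0], -0.1],
  [[0, 0, 0], [0, 0, 0], -0.1],
  [[0, 0, 0], [0, 0, 0], -0.1],
])

```text
time_s: 41.95
position: [0.4269, 0.061, 0.3323]
tcp_rot: [-1.169, 1.268, -1.274]
contact_force: [0.0, -1.0, -0.8]
width: 0.45
```

```bash
python3 r.py;python3 -c "
from h import *
im,d,P,_=grab('wrist','w23');front(P,im,d)
a=cv2.resize(im[:,:,::-1],(400,300)); im,d,P,_=grab('side','d23');front(P,im,d)
b=cv2.resize(im[170:260,200:320,::-1],(400,300),interpolation=cv2.INTER_CUBIC)
im,d,P,_=grab('scene','s23');front(P,im,d);c=cv2.resize(im[130:280,130:410,::-1],(560,300))
e=cv2.resize(np.load('pics/side1.npz')['im'][140:350,150:360,::-1],(240,240)) 
cv2.imwrite('pics/c23.png',np.vstack([np.hstack([a,b]),cv2.copyMakeBorder(c,0,0,0,240,0)]))"
```

```text
wrist
-50 19 [0.0541 0.0548 0.0562]
-30 289 [0.056  0.0569 0.0578]
-10 336 [0.0559 0.0569 0.0578]
10 16 [0.0558 0.0566 0.0571]
side
-30 18 [0.0479 0.0549 0.0572]
-10 22 [0.0369 0.0525 0.0581]
10 10 [0.0538 0.0565 0.0583]
30 8 [0.0544 0.057  0.0594]
50 9 [0.0544 0.0572 0.0585]
70 10 [0.0534 0.0565 0.0593]
90 8 [0.0524 0.0568 0.0586]
t 42.05 pos [0.4268 0.061  0.3322] turn [-0.12  0.29  0.15] shift tool cm [ 0.27 13.7   2.53] width 0.451 F [-0.05  1.21 -0.59]
grasp hx -133.5 hy 2.2 z 177.2 mm M tool [ 0.   -0.01  0.05] F tool [-1.2   0.59 -0.16]
stone front hx mm at hy -17.0 8.5 rear -8.4 z 0.0442
stone front hx mm at hy 17.0 8.3 rear -8.6 z 0.0444
hy range [-25.6  23.5]
stone front hx mm at hy 0.0 367.4 rear -2.5 z 0.044
stone front hx mm at hy 17.0 377.1 rear -7.8 z 0.0443
hy range [-20.4  26.9]
stone front hx mm at hy -17.0 385.7 rear -4.8 z 0.0457
stone front hx mm at hy 17.0 384.4 rear -4.9 z 0.0451
hy range [-28.9  29.8]
```

View pics/c23.png

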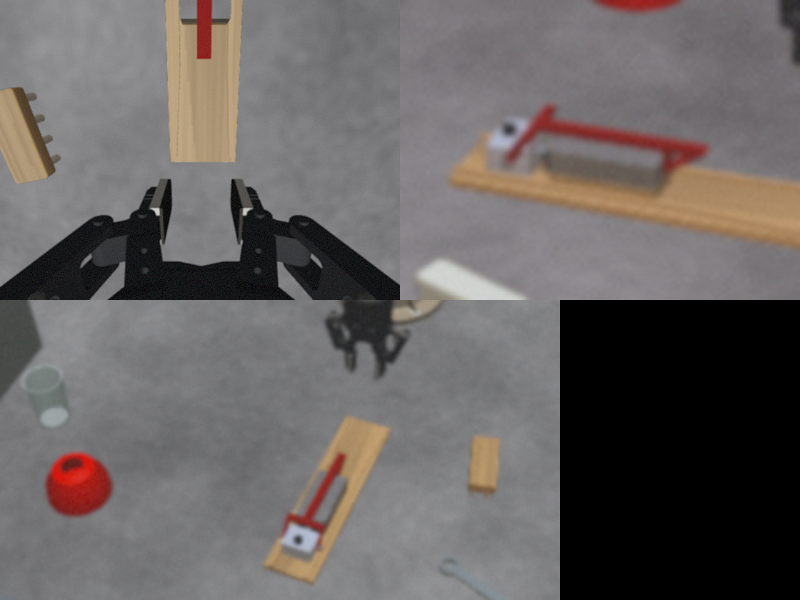

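The stone lies flat behind the closed catch: its rear end is at hx -8.5, right behind the beak, and the bar is level at 57 mm. The gripper is well clear and the other things are where they were.

```bash
python3 -c "
from bench import hand_in
print(hand_in())"
```

```text
the job is handed in; nothing more can be done
None
```

The stone is in its holder, lying flat and held by the closed catch. I handed the job in at about 42 s, with the gripper clear of everything.

**How it went:**
- I gripped the stone and set it down softly on the tray front.
- Sliding it while gripped made it dig in, so I let go.
- I pushed it from behind instead, with the fingers on either side of the catch bar. It lifted the catch and pressed onto the spring stop until the catch dropped, and then I backed off.

**Last checks:**
- The catch bar is level at 57 mm, the same as when it was closed at the start.
- The stone's top is level at 44 mm, and its rear end is right behind the beak.
- In the last picture, the brush, wrench, tumbler and plunger cup show no visible change. The spray bottle and jar were out of frame, and the arm never went near them.

**What went less well:**
- **Force:** pushing from behind peaked at about 13 N along the tray in the readings after each move (about 17 N with the downward part). During the gripped attempt, one reading reached 19 N along the tray and 27 N straight down. That is about 33 N combined, over the 30 N limit if both count together.
- **Slide speed:** one stretch of the push ran faster than I meant, about 80 mm in 1 s. The stone was still about 11 mm short of the stop by my estimate, with about 1 N of resistance.
- **Measurement error:** my camera readings of the stone's front edge were partly cut off by the picture edge. I relied on the bar height and the stone's rear end instead.

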